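# Lock a quarter-turn cop post into the creel base

### The arm

A 6-joint arm with a two-finger parallel gripper is mounted at the origin on a cart in front of the work surface, level with it; the furniture and walls round the work are solid. World frame = base frame: x ahead of the robot, y to its left, z up, the work surface at z = 0. Lengths are in m, angles in rad, forces in N, time in s.
With the tool pointing down it reaches from about 0.35 to 0.975 m from the base axis. Payload 4.9 kg.
Tool frame: the origin (TCP) lies between the finger pads; the fingertips stand 17 mm ahead of it and the grasp point (between the pads) lies 2 mm behind it; z points along the fingers, y is the direction in which the jaws open and shut (so a half turn about z gives the same grasp; the last joint's range is limited). The gripper opens to 85 mm and grips with 20 to 120 N. Pads are 22 mm wide; open, the fingers measure 114 mm over their backs; the gripper's body (76 mm by 85 mm) begins 54 mm behind the grasp point. The pads swing forward as they close: fully open they stand 13 mm farther back than shut.
Start: joints at [1.029, 0.053, 1.613, -0, 1.476, -0.119], TCP at [0.256, 0.57, 0.221] pointing down, gripper open.
Joint ranges: [-3.01, 3.01], [-1.01, 2.22], [0.06, 2.58], [-1.02, 4.17], [0.09, 2.62], [-3.14, 3.14]. Speed limits (rad/s): [2.57, 2.57, 3.14, 3.14, 3.14, 3.14].

### API

Orientations are given as a unit quaternion [w, x, y, z].
In Python, from plant import state, grab_frame, camera_model, job_done, find_in, silhouettes, landmark_of gives the robot as it stands.
- The arm moves only by the shell command python3 -m crank 'ROWS'. ROWS is JSON, a list of rows, each an object with "angular": the turn, a rotation vector about the tool's x, y, z each as a share of 5 degrees, from -1 to 1, a list of three; "delta_pos": the shift along the tool's x, y, z each as a share of 3 cm, from -1 to 1, a list of three; "gripper": the opening, from 0 (shut) to 1 (fully open). In form: [{"angular": [ax, ay, az], "delta_pos": [tx, ty, tz], "gripper": gripper}, ...]. A call has 1 to 12 rows; each row shifts and turns the commanded pose from where the row before left it, along the tool's axes as they then stand; what a row does not reach is not made up. A row lasts 1/8 s, in which the tool goes at most 62.5 mm and 10.7 degrees, less where a joint would pass 70% of its speed; a pose out of reach is approached as far as the arm can. A call with a number of a shift or a turn outside -1 to 1 is refused whole. A call with a gripper value outside its range is refused whole. The fingers move at their own pace and stop on an object; the grip force is fixed at half the most. Time passes only in rows, so rows that do not move let the fingers close. It gives the time, the measured TCP pose, the force and the opening at its end, in the units of the state.
- state(): the state, without advancing time (a new reading comes with each control period).
- grab_frame(name): name is "scene" or "top" or "wrist"; returns the picture (400x640x3 uint8, red, green, blue); there is no depth.
- camera_model(name): a dict with "camera_matrix" (3x3 intrinsics, pixels), "rvec" (rotation vector, rad) and "tvec" (3), from world to camera coordinates, as OpenCV has them; the wrist camera has in their place "mount" (4x4, takes a point from camera to tool coordinates, whose origin is the TCP and whose axes are the flange's). Camera axes: x right, y down, z forward; pixel columns grow to the right and rows downward; lengths in m; the calibration is good to about 2 mm. A picture is of the moment at which its call begins: read the wrist's pose just before it. camera_model takes no time and is no camera call.
- job_done(): hands the job in, once; it reports no verdict.
Trained networks look in the newest picture that a camera, given by its name, has taken for a name from the list of things; names that differ only in an ending like _2 or _b are one class to them, and where a whole thing is asked for, a point or a joint stands for the part that bears it (a point fixed in the world has none). Each returns a list of dicts, best first, with "conf" (0 to 1); they miss things now and then, are a little off and sometimes report something else, mostly with a low value. They report only what shows in the picture. A call takes as long as a camera call.
- find_in(camera, target): "bbox" ([left, top, right, bottom] in pixels, round what is visible of it).
- silhouettes(camera, target): "mask" (400x640 bool, what is visible of it) and "bbox" ([left, top, right, bottom] in pixels, round what is visible of it).
- landmark_of(camera, target): "pixel" ([column, row] in pixels: a listed point, or the origin of a listed thing).
The state is a dict: "time": time; "joint_pos": joint angles; "joint_vel": joint speeds; "joint_efforts": joint torques, N m; "tool_pos": TCP position; "tool_rot": TCP orientation; "contact_force": force on the tool from outside, world axes, zero at the start; "ft_torque": the same for the moment, N m; "gripper_width": opening from 0.0 (shut) to 1.0 (fully open).
Only numpy, scipy, OpenCV 4.12 (cv2) and the standard library are available. Lean on these libraries where they do the work, as an engineer would, in place of code of your own. Each camera call takes 0.05 s, during which the arm holds its last target.

### The job

Take the orange-gripped post out of its black parking block and lock it in the slot of the grey creel base: feel for the slot with light pressure, drop the T-shaped foot through it, press the post down against the spring, turn it a quarter turn clockwise (seen from above) up to its stop, and let it spring up and stay locked upright. Never force it (about 50 N on the base is too much), and leave the tape roll, oil bottle and spool where they are.

Things in the scene. Friction and masses are not known exactly. Their poses are not given: they have to be found in the camera images.
- post_centre (a point): Loose post, 64.5 mm tall, 0.08 to 0.17 kg: point on its axis 36 mm above the foot's underside. z up the post, y along the foot's long side. Orange grip with flat sides 20 (x) x 34 (y) mm, from 19.5 to 52.5 mm above the foot's underside: pinch it along x. Above it a brass stub, 10 mm diameter, up to 64.5 mm. At the start it hangs by its collar in the parking block.
- post_foot (a point): Centre of the underside of the post's foot, axes as the post. Steel T foot 12 (x) x 30 (y) x 6 mm high; above it a neck 11 mm in diameter up to 15.5 mm, then a steel collar 36 mm in diameter, 15.5 to 19.5 mm above this point.
- holder: Fixed black parking block 60 (x) x 74 (y) x 22 mm high, origin at the centre of its underside. Its pocket (17 x 35 mm, 18 mm deep, long side along y) takes the foot; lift the post straight up out of it.
- rail: Fixed grey creel base 100 (x) x 160 (y) x 38 mm high, origin at the centre of its underside. Flush in its top lies an aluminium strip 5 mm thick with a slot 14 (x) x 34 (y) mm. The slot's centre is at y = 0, but the strip was set sideways and its place is not measured: anywhere from x = -9 to +9 mm. Find it by feel or look; a sideways force over 80 N would shift it.
- rail_top (a point): Middle of the base's top face (z = 38 mm), axes as the base; not the slot's centre. With its foot along y the post falls through the slot until the foot's underside is 10 mm below this level, on a spring pad. Pressing on takes 4 N at first, 9.5 N at 15.5 mm below, where the collar meets the strip: a hard stop. Over 50 N between post and base is too much.
- rail_lock (a point): Middle of the base at the height of the foot's underside when locked (z = 27 mm), axes as the base. Within 2 mm of the hard stop the foot turns freely, higher up it strikes ribs. It turns clockwise seen from above, from the base's y to its x (red marks), where lugs stop it at 80 to 105 degrees; anticlockwise is blocked. Let up there, it rises 4.5 mm between ribs and lugs and is locked.
- tape_roll: Loose roll of cream tape, 67 mm diameter, 19 mm high, lying flat, origin at the centre of its underside. Bystander.
- oil_bottle: Loose small white bottle with red spout, 32 mm diameter, 119 mm high, standing, origin at the centre of its underside. Bystander.
- spool_b: Loose thread spool with orange flanges, 40 mm diameter, 50 mm high, standing, origin at the centre of its underside. Bystander.

How it is judged:
On the way, in this order (a step that is already met when the one before it is completed fails the run):
1. the foot has dropped through the slot, lying along it (z of post_centre in the frame of rail below 0.068 m and angle between the y axis of post_centre and the y axis of rail, either way round below 0.3 rad and horizontal distance between post_centre and rail_top below 0.02 m), for 0.1 s.
2. the foot lies a quarter turn across the slot, under the strip (z of post_centre in the frame of rail below 0.066 m and angle between the y axis of post_centre and the x axis of rail, either way round below 0.3 rad and horizontal distance between post_centre and rail_top below 0.02 m), for 0.1 s.
At the end, for the whole second after the job is handed in: Post locked: its centre 60.8 to 65.5 mm above the base's underside, foot within 0.3 rad of the base's x, within 20 mm of the base's middle, tilted under 0.12 rad, released, at rest; tape roll, oil bottle and spool within 20 mm of their start (z of post_centre in the frame of rail between 0.0608 and 0.0655 m and angle between the y axis of post_centre and the x axis of rail, either way round below 0.3 rad and horizontal distance between post_centre and rail_top below 0.02 m and angle between post_centre's own z axis and vertical below 0.12 rad and linear speed of post below 0.02 m/s and angular speed of post below 0.2 rad/s and contact force between post and the fingers below 0.1 N and distance of each of tape_roll, oil_bottle, spool_b from where it was at the start of the episode below 0.02 m); the robot touches nothing.
It fails at once if the post is forced: more than 50 N between post and creel base (contact force between post and rail above 50 N).
It fails at once if the tape roll is moved more than 20 mm (distance of tape_roll from where it was at the start of the episode above 0.02 m).
It fails at once if the oil bottle is moved more than 20 mm (distance of oil_bottle from where it was at the start of the episode above 0.02 m).
It fails at once if the spool b is moved more than 20 mm (distance of spool_b from where it was at the start of the episode above 0.02 m).
It also fails if it takes over 72 s, if anything falls off the work surface, if the arm or the gripper's body presses on something with over 40 N, if the wrist force passes 120 N, or if a joint passes its speed limit or range.

## Working session

There is one attempt and no reset: what is moved stays moved. The work goes in short steps, Python scripts to look and compute and a shell command to move; the robot and the scene stay as the last step left them, time stands still between calls to the robot, and variables do not carry over. Pictures are saved under pics/ and viewed, and the job is handed in when it is done.

```bash
mkdir -p pics; ls; python3 - <<'E'
from plant import *
import cv2
print(state())
for n in("scene","top","wrist"):
    f=grab_frame(n); cv2.imwrite(f"pics/a_{n}.png",f[:,:,::-1])
    print(n,camera_model(n))
for n in("scene","top"):
    for t in("post_centre","post_foot","holder","rail","rail_top","rail_lock","tape_roll","oil_bottle","spool_b"):
        print(n,t,[(round(d["conf"],2),[round(float(v)) for v in d["pixel"]]) for d in landmark_of(n,t)[:2]])
print(state()["time"])
E
```

```text
pics
{'time': 0.0, 'joint_pos': array([ 1.02899089e+00,  5.33108866e-02,  1.61429416e+00,  8.02970431e-06,
        1.47598913e+00, -1.18977825e-01]), 'joint_vel': array([ 3.77556191e-04,  3.74084000e-05, -5.50238845e-05,  1.63974905e-03,
        7.29153156e-04,  3.89920572e-06]), 'joint_efforts': array([-1.17653258e-04, -3.93684053e+01, -3.70173526e+01, -2.41246507e-04,
        7.21282893e-03, -3.72272530e-05]), 'tool_pos': array([0.25611584, 0.569413  , 0.22019144]), 'tool_rot': array([-3.28440569e-04,  2.09842708e-01,  9.77734645e-01, -9.45338395e-04]), 'contact_force': array([ 0.09482949, -0.20547814, -0.28879101]), 'ft_torque': array([-0.02855191, -0.05038564, -0.00628961]), 'gripper_width': 0.996147089334726}
scene {'camera_matrix': array([[420.53684148,   0.        , 314.70108664],
       [  0.        , 420.53684148, 205.06380151],
       [  0.        ,   0.        ,   1.        ]]), 'rvec': array([ 1.8616538 , -1.18198242,  0.66792776]), 'tvec': array([-0.25945779,  0.28146108,  0.81017787])}
top {'camera_matrix': array([[495.17598604,   0.        , 322.68395148],
       [  0.
[... 711 characters left out ...]
    1.00000000e+00]])}
scene post_centre [(0.63, [238, 209])]
scene post_foot [(0.76, [240, 215])]
scene holder [(0.97, [241, 221]), (0.59, [361, 211])]
scene rail [(0.88, [361, 223])]
scene rail_top [(0.68, [364, 215]), (0.64, [239, 208])]
scene rail_lock [(0.97, [365, 215]), (0.47, [243, 216])]
scene tape_roll [(0.78, [459, 282])]
scene oil_bottle [(0.79, [468, 250])]
scene spool_b [(0.46, [198, 209])]
top post_centre [(0.44, [246, 249])]
top post_foot [(0.57, [248, 252])]
top holder [(0.74, [250, 247])]
top rail [(0.9, [359, 197])]
top rail_top [(0.68, [362, 195])]
top rail_lock [(0.66, [357, 194])]
top tape_roll [(0.82, [462, 236])]
top oil_bottle [(0.44, [451, 188])]
top spool_b []
1.05
```

View pics/a_scene.png

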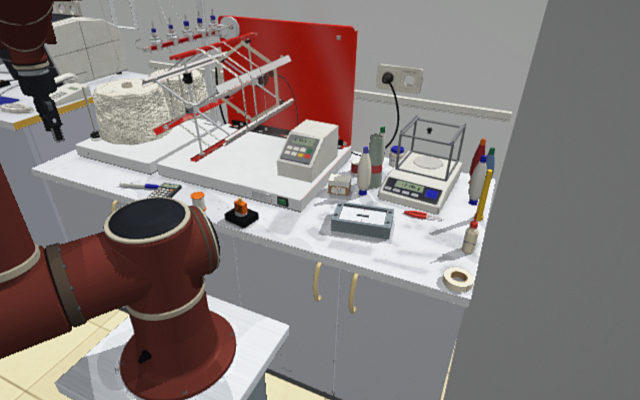

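View pics/a_top.png

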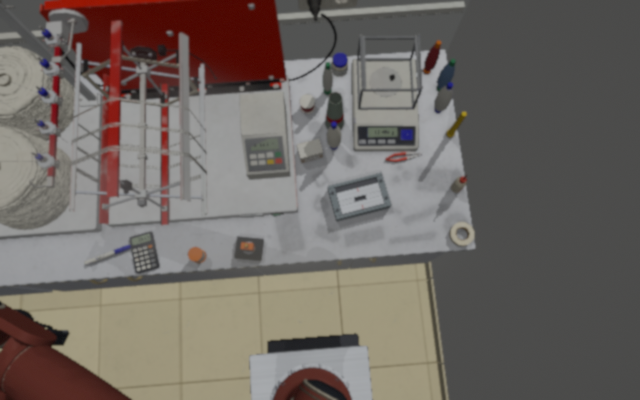

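View pics/a_wrist.png

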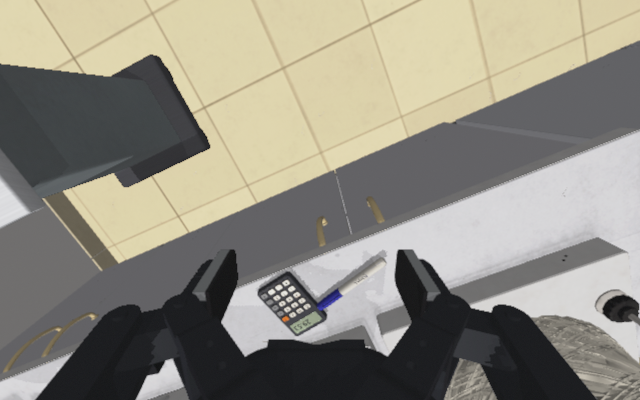

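Top view: the holder with post is at about (249,248), the creel base at (359,197) with a slot visible near (360,198), and the spool (197,255) sits left of the holder. Next I compute world positions.

```bash
cat > h.py <<'E'
import numpy as np,cv2
from plant import *
from scipy.spatial.transform import Rotation as R
def cam(n,s=None):
    c=camera_model(n);K=c["camera_matrix"]
    if "rvec" in c:
        Rm=cv2.Rodrigues(c["rvec"])[0];t=c["tvec"];return K,Rm,np.array(t)
    q=s["tool_rot"];Rt=R.from_quat([q[1],q[2],q[3],q[0]]).as_matrix();M=c["mount"]
    Rc=Rt@M[:3,:3];p=Rt@M[:3,3]+s["tool_pos"]
    return K,Rc.T,-Rc.T@p
def ray(n,px,z,s=None):
    K,Rm,t=cam(n,s);d=Rm.T@np.linalg.inv(K)@[px[0],px[1],1];o=-Rm.T@t
    return o+d*(z-o[2])/d[2]
def proj(n,P,s=None):
    K,Rm,t=cam(n,s);p=(K@(Rm@np.array(P).T+t[:,None])).T;return p[:,:2]/p[:,2:]
def tool():
    s=state();q=s["tool_rot"];Rt=R.from_quat([q[1],q[2],q[3],q[0]]).as_matrix()
    print("t",round(s["time"],2),"pos",s["tool_pos"].round(4),"x",Rt[:,0].round(3),"y",Rt[:,1].round(3),"z",Rt[:,2].round(3),"F",s["contact_force"].round(1),"T",s["ft_torque"].round(2),"g",round(s["gripper_width"],3),"j",s["joint_pos"].round(2))
    return s,Rt
E
python3 - <<'E'
from h import *
tool()
for t,z in(("holder",0),("rail",0),("rail_top",.038),("post_centre",.04),("tape_roll",0),("oil_bottle",0)):
    for n in("top","scene"):
        # use last values
        px={("top","holder"):(250,247),("top","rail"):(359,197),("top","rail_top"):(362,195),("top","post_centre"):(246,249),("top","tape_roll"):(462,236),("top","oil_bottle"):(451,188),
        ("scene","holder"):(241,221),("scene","rail"):(361,223),("scene","rail_top"):(364,215),("scene","post_centre"):(238,209),("scene","tape_roll"):(459,282),("scene","oil_bottle"):(468,250)}[n,t]
        print(t,n,ray(n,px,z).round(3))
print("spool",ray("top",(197,255),.05), ray("scene",(198,200),.05))
f=cv2.imread("pics/a_top.png");a=cv2.resize(f[160:290,180:400],None,fx=3.6,fy=3.6,interpolation=cv2.INTER_CUBIC);cv2.imwrite("pics/z1.png",a)
E
```

```text
t 1.05 pos [0.2564 0.5699 0.2214] x [-0.912  0.41  -0.   ] y [ 0.41   0.912 -0.   ] z [ 0. -0. -1.] F [ 0.1  0.3 -0.1] T [ 0.05 -0.03  0.  ] g 1.004 j [ 1.03  0.05  1.61 -0.    1.48 -0.12]
holder top [0.44  0.143 0.   ]
holder scene [0.427 0.142 0.   ]
rail top [ 0.561 -0.177  0.   ]
rail scene [ 0.565 -0.168  0.   ]
rail_top top [ 0.557 -0.182  0.038]
rail_top scene [ 0.552 -0.179  0.038]
post_centre top [0.429 0.149 0.04 ]
post_centre scene [0.426 0.147 0.04 ]
tape_roll top [ 0.425 -0.457  0.   ]
tape_roll scene [ 0.434 -0.457  0.   ]
oil_bottle top [ 0.567 -0.446 -0.   ]
oil_bottle scene [ 0.569 -0.459  0.   ]
spool [0.42105699 0.28065096 0.05      ] [0.40362568 0.26519887 0.05      ]
```

View pics/z1.png

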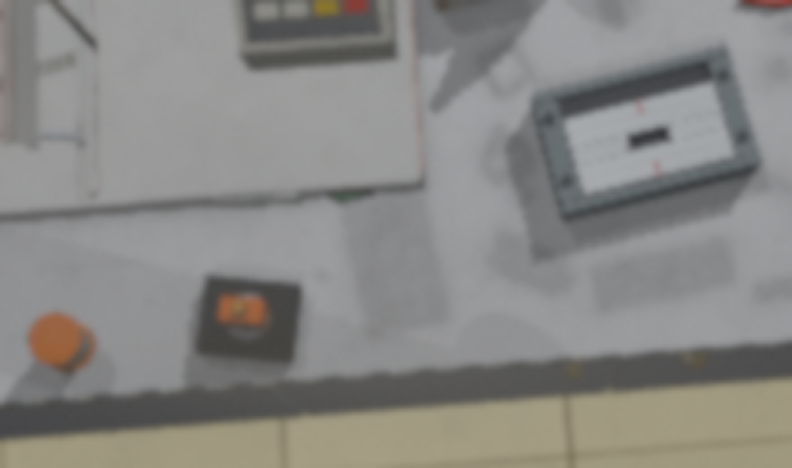

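```bash
cat >> h.py <<'E'
def plan(target,phi,n):
    """rows toward target with tool-down; phi = yaw of tool y"""
    s=state();q=s["tool_rot"];Rt=R.from_quat([q[1],q[2],q[3],q[0]]).as_matrix()
    p0=s["tool_pos"];f0=np.arctan2(Rt[1,1],Rt[0,1]);df=(phi-f0+np.pi)%(2*np.pi)-np.pi
    d=(np.array(target)-p0)/n
    f=f0
    for i in range(n):
        y=np.array([np.cos(f),np.sin(f),0]);z=np.array([0,0,-1.]);x=np.cross(y,z)
        print([round(float(v),2) for v in (d@x/.03,d@y/.03,d@z/.03)],"az",round(float(-np.degrees(df)/n/5),2))
        f+=df/n
E
python3 - <<'E'
from h import *
plan([.43,.11,.22],0,16)
M=camera_model("wrist")["mount"];K=camera_model("wrist")["camera_matrix"]
for P in([0,0,0],[0,0,.18],[.05,0,.18]):
    p=M[:3,:3].T@(np.array(P)-M[:3,3]);p=K@p;print(P,p[:2]/p[2])
E
```

```text
[-0.72, -0.73, 0.0] az 0.82
[-0.77, -0.67, 0.0] az 0.82
[-0.82, -0.61, 0.0] az 0.82
[-0.86, -0.55, 0.0] az 0.82
[-0.9, -0.49, 0.0] az 0.82
[-0.93, -0.43, 0.0] az 0.82
[-0.96, -0.36, 0.0] az 0.82
[-0.98, -0.29, 0.0] az 0.82
[-1.0, -0.22, 0.0] az 0.82
[-1.01, -0.14, 0.0] az 0.82
[-1.02, -0.07, 0.0] az 0.82
[-1.02, 0.0, 0.0] az 0.82
[-1.02, 0.08, 0.0] az 0.82
[-1.01, 0.15, 0.0] az 0.82
[-1.0, 0.22, 0.0] az 0.82
[-0.98, 0.29, 0.0] az 0.82
[0, 0, 0] [314.61465172 242.04546991]
[0, 0, 0.18] [315.32880159 171.36555339]
[0.05, 0, 0.18] [315.29097009 129.85969649]
```

```bash
python3 -m crank '[{"angular":[0,0,0.82],"delta_pos":[-0.72,-0.73,0],"gripper":1},{"angular":[0,0,0.82],"delta_pos":[-0.77,-0.67,0],"gripper":1},{"angular":[0,0,0.82],"delta_pos":[-0.82,-0.61,0],"gripper":1},{"angular":[0,0,0.82],"delta_pos":[-0.86,-0.55,0],"gripper":1},{"angular":[0,0,0.82],"delta_pos":[-0.9,-0.49,0],"gripper":1},{"angular":[0,0,0.82],"delta_pos":[-0.93,-0.43,0],"gripper":1},{"angular":[0,0,0.82],"delta_pos":[-0.96,-0.36,0],"gripper":1},{"angular":[0,0,0.82],"delta_pos":[-0.98,-0.29,0],"gripper":1},{"angular":[0,0,0.82],"delta_pos":[-1,-0.22,0],"gripper":1},{"angular":[0,0,0.82],"delta_pos":[-1,-0.14,0],"gripper":1},{"angular":[0,0,0.82],"delta_pos":[-1,-0.07,0],"gripper":1},{"angular":[0,0,0.82],"delta_pos":[-1,0,0],"gripper":1}]'
python3 -c "
from h import *
tool();plan([.43,.147,.2],0.0,3)"
```

```text
time: 2.55
tool_pos: [0.3862, 0.226, 0.2216]
tool_rot: [0.0, 0.599, 0.801, 0.0]
contact_force: [0.0, -0.2, -0.2]
gripper_width: 0.998
t 2.55 pos [0.3862 0.226  0.2216] x [-0.283  0.959  0.   ] y [0.959 0.283 0.   ] z [ 0.  0. -1.] F [ 0.  -0.2 -0.2] T [-0.03 -0.02 -0.01] g 0.998 j [ 0.36 -0.4   2.01 -0.    1.53  0.08]
[-0.98, 0.22, 0.24] az 1.1
[-0.95, 0.31, 0.24] az 1.1
[-0.92, 0.4, 0.24] az 1.1
```

```bash
python3 -m crank '[{"angular":[0,0,0.8],"delta_pos":[-0.98,0.22,0.24],"gripper":1},{"angular":[0,0,0.8],"delta_pos":[-0.95,0.31,0.24],"gripper":1},{"angular":[0,0,0.8],"delta_pos":[-0.92,0.4,0.24],"gripper":1},{"angular":[0,0,0],"delta_pos":[0,0,0],"gripper":1}]'
python3 - <<'E'
from h import *
s,_=tool()
f=grab_frame("wrist");cv2.imwrite("pics/w2.png",f[:,:,::-1])
for t,z in(("post_centre",.04),("post_foot",.004),("holder",0)):
    for d in landmark_of("wrist",t)[:2]: print(t,d["conf"],np.round(d["pixel"],1),ray("wrist",d["pixel"],z,s).round(4))
E
```

```text
time: 3.05
tool_pos: [0.4321, 0.1481, 0.1992]
tool_rot: [-0.0, 0.679, 0.734, -0.0]
contact_force: [-0.0, 0.5, -0.2]
gripper_width: 1.001
t 3.05 pos [0.4321 0.1481 0.1992] x [-0.077  0.997 -0.   ] y [ 0.997  0.077 -0.001] z [-0.001 -0.    -1.   ] F [-0.   0.5 -0.2] T [ 0.01 -0.   -0.03] g 1.001 j [ 0.17 -0.35  2.01 -0.    1.48  0.09]
post_centre 0.77 [316.5 180.4] [0.4336 0.1433 0.04  ]
post_foot 0.69 [320.8 172.9] [0.4392 0.1436 0.004 ]
holder 0.77 [321.2 172.9] [ 0.4398  0.1426 -0.    ]
holder 0.36 [320.4  49.5] [0.4269 0.2864 0.    ]
```

View pics/w2.png

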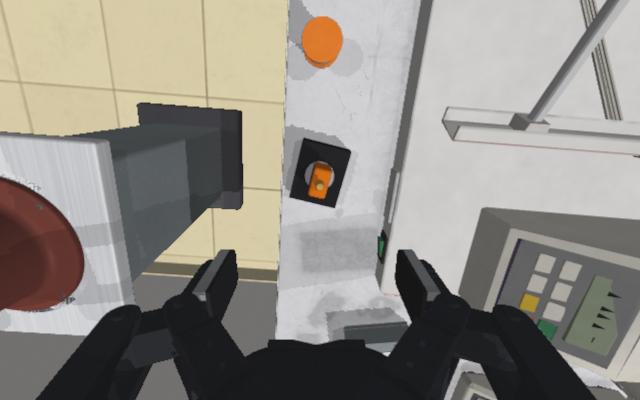

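```bash
python3 - <<'E'
from h import *
s,_=tool()
f=cv2.imread("pics/w2.png")
g=f.max(2)
m=(g<55).astype(np.uint8);m[:, :285]=0;m[:,360:]=0;m[:130]=0;m[215:]=0
# include interior
c=max(cv2.findContours(m,0,1)[0],key=cv2.contourArea);r=cv2.minAreaRect(cv2.convexHull(c));b=cv2.boxPoints(r);print(r,b)
P=np.array([ray("wrist",x,.022,s) for x in b]);print(P.round(4),P.mean(0))
for i in range(4):
    e=P[(i+1)%4]-P[i];print(np.linalg.norm(e),np.arctan2(e[1],e[0]))
hsv=cv2.cvtColor(f,cv2.COLOR_BGR2HSV)
print("orange")
o=((hsv[...,0]<22)&(hsv[...,1]>150)&(hsv[...,2]>150)).astype(np.uint8);o[:,:285]=0;o[:,360:]=0;o[:130]=0;o[215:]=0
c=max(cv2.findContours(o,0,1)[0],key=cv2.contourArea);r=cv2.minAreaRect(c);print(r)
a=cv2.resize(f[125:225,270:375],None,fx=6,fy=6,interpolation=cv2.INTER_CUBIC);cv2.imwrite("pics/z2.png",a)
E
```

```text
t 3.25 pos [0.4317 0.15   0.2002] x [-0.081  0.997  0.   ] y [0.997 0.081 0.001] z [ 0.001  0.    -1.   ] F [0.5 0.4 0.5] T [-0.01 -0.    0.01] g 0.998 j [ 0.17 -0.36  2.01  0.    1.48  0.09]
((319.4166259765625, 173.01071166992188), (48.72621154785156, 60.158138275146484), 14.470295906066895) [[288.31027 196.04779]
 [303.3425  137.79803]
 [350.52298 149.97363]
 [335.49075 208.22339]]
[[0.4002 0.1167 0.022 ]
 [0.4143 0.1906 0.022 ]
 [0.4714 0.1809 0.022 ]
 [0.4612 0.1051 0.022 ]] [0.43677801 0.14832542 0.022     ]
0.07526733955795835 1.3825424023200628
0.05794350964605999 -0.16943143276804418
0.07645739764887566 -1.7040091401785664
0.062139423377255656 2.95360111104431
orange
((319.6470642089844, 182.91175842285156), (16.24988555908203, 28.134132385253906), 14.03624439239502)
```

View pics/z2.png

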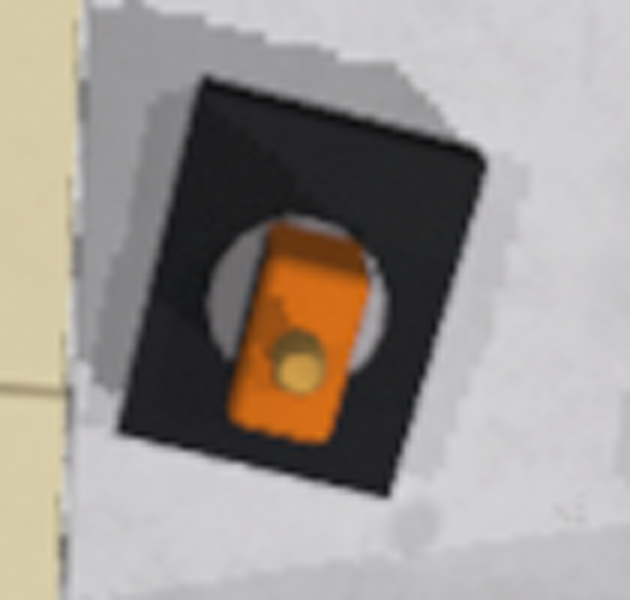

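```bash
python3 - <<'E'
from h import *
s=state()
z=lambda u,v:(270+u/6-.4,125+v/6-.4)
for n,p,h in(("stub",(299,365),.071),("collar",(297,305),.026),("griptop",(298,350),.059)): print(n,ray("wrist",z(*p),h,s).round(4))
for C,h in(([(203,80),(485,152),(390,497),(118,432)],.022),([(263,258),(372,285),(327,442),(229,420)],.059)):
    P=np.array([ray("wrist",z(*x),h,s) for x in C]);print(P.mean(0).round(4))
    for i in range(4):
        e=P[(i+1)%4]-P[i];print(np.linalg.norm(e).round(4),(np.arctan2(e[1],e[0])%(np.pi/2)-np.pi/2).round(3))
E
```

```text
stub [0.4363 0.1486 0.071 ]
collar [0.4365 0.1476 0.026 ]
griptop [0.4363 0.1478 0.059 ]
[0.4368 0.1484 0.022 ]
0.0577 -0.167
0.0757 -0.15
0.0594 -0.169
0.0755 -0.172
[0.4363 0.1473 0.059 ]
0.0204 -0.167
0.0312 -0.174
0.0188 -0.152
0.0315 -0.124
```

```bash
python3 -c "
from h import *
plan([.4364,.148,.11],-.165,4)"
```

```text
[-0.02, 0.04, 0.75] az 0.71
[-0.02, 0.04, 0.75] az 0.71
[-0.02, 0.04, 0.75] az 0.71
[-0.01, 0.04, 0.75] az 0.71
```

```bash
python3 -m crank '[{"angular":[0,0,0.71],"delta_pos":[-0.02,0.04,0.75],"gripper":0.6},{"angular":[0,0,0.71],"delta_pos":[-0.02,0.04,0.75],"gripper":0.6},{"angular":[0,0,0.71],"delta_pos":[-0.02,0.04,0.75],"gripper":0.6},{"angular":[0,0,0.71],"delta_pos":[-0.01,0.04,0.75],"gripper":0.6},{"angular":[0,0,0],"delta_pos":[0,0,0],"gripper":0.6}]'
python3 - <<'E'
from h import *
s,_=tool()
f=grab_frame("wrist");cv2.imwrite("pics/w3.png",f[:,:,::-1])
for t,z in(("post_centre",.0425),("holder",0)):
    for d in landmark_of("wrist",t)[:2]: print(t,d["conf"],np.round(d["pixel"],1),ray("wrist",d["pixel"],z,s).round(4))
print(proj("wrist",[[.4364,.148,.071],[.4364,.148,.026]],s))
plan([.4364,.148,.048],-.165,3)
E
```

```text
time: 3.88
tool_pos: [0.435, 0.1477, 0.1082]
tool_rot: [-0.001, 0.763, 0.646, -0.002]
contact_force: [0.4, -0.7, 0.1]
gripper_width: 0.6
t 3.88 pos [0.435  0.1477 0.1082] x [ 0.165  0.986 -0.001] y [ 0.986 -0.165 -0.004] z [-0.004 -0.    -1.   ] F [ 0.4 -0.7  0.1] T [-0.07 -0.   -0.03] g 0.6 j [ 0.16 -0.26  2.09  0.    1.31  0.33]
post_centre 0.64 [318.7 208.2] [0.4371 0.1447 0.0425]
post_centre 0.58 [273.9  31.8] [0.4277 0.2793 0.0425]
holder 0.71 [318.3 191.5] [0.4371 0.1456 0.    ]
[[317.33672653 218.34928398]
 [317.26101521 198.11821951]]
[0.0, -0.01, 0.7] az -0.0
[0.0, -0.01, 0.7] az -0.0
[0.0, -0.01, 0.7] az -0.0
```

View pics/w3.png

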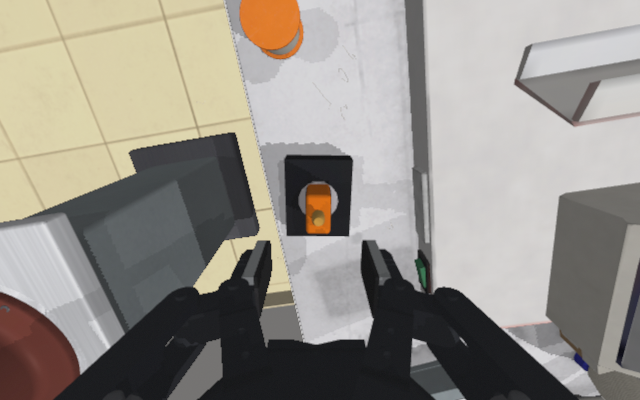

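Aligned: the stub at (318,218) matches its projection, and the fingers straddle the post. Descending and gripping next.

```bash
python3 -m crank '[{"angular":[0,0,0],"delta_pos":[0.01,0.02,0.7],"gripper":0.6},{"angular":[0,0,0],"delta_pos":[0,0,0.7],"gripper":0.6},{"angular":[0,0,0],"delta_pos":[0,0,0.65],"gripper":0.6},{"angular":[0,0,0],"delta_pos":[0,0,0],"gripper":0.6},{"angular":[0,0,0],"delta_pos":[0,0,0],"gripper":0},{"angular":[0,0,0],"delta_pos":[0,0,0],"gripper":0},{"angular":[0,0,0],"delta_pos":[0,0,0],"gripper":0},{"angular":[0,0,0],"delta_pos":[0,0,0],"gripper":0}]'
python3 - <<'E'
from h import *
for i in range(4):
  s,_=tool(); f=grab_frame("wrist")
cv2.imwrite("pics/w4.png",f[:,:,::-1])
E
```

```text
time: 5.03
tool_pos: [0.4383, 0.1476, 0.0497]
tool_rot: [0.001, 0.764, 0.645, 0.001]
contact_force: [-2.1, -0.6, 6.2]
gripper_width: 0.078
t 5.03 pos [0.4383 0.1476 0.0497] x [0.167 0.986 0.001] y [ 0.986 -0.167  0.002] z [ 0.002  0.    -1.   ] F [-2.1 -0.6  6.2] T [-0.03  0.2   0.04] g 0.078 j [ 0.16 -0.17  2.13  0.    1.18  0.33]
t 5.08 pos [0.4384 0.1476 0.0497] x [0.167 0.986 0.001] y [ 0.986 -0.167  0.002] z [ 0.002  0.    -1.   ] F [-2.  -0.4  5.8] T [-0.07  0.21  0.  ] g 0.07 j [ 0.16 -0.17  2.13  0.    1.18  0.33]
t 5.12 pos [0.4384 0.1476 0.0497] x [0.167 0.986 0.001] y [ 0.986 -0.167  0.002] z [ 0.002  0.    -1.   ] F [-1.5  0.3  5. ] T [-0.    0.26 -0.01] g 0.074 j [ 0.16 -0.17  2.13  0.    1.18  0.33]
t 5.17 pos [0.4384 0.1476 0.0497] x [0.167 0.986 0.001] y [ 0.986 -0.167  0.002] z [ 0.002  0.    -1.   ] F [-2.4  0.6  5.5] T [0.   0.27 0.02] g 0.074 j [ 0.16 -0.17  2.13  0.    1.18  0.33]
```

View pics/w4.png

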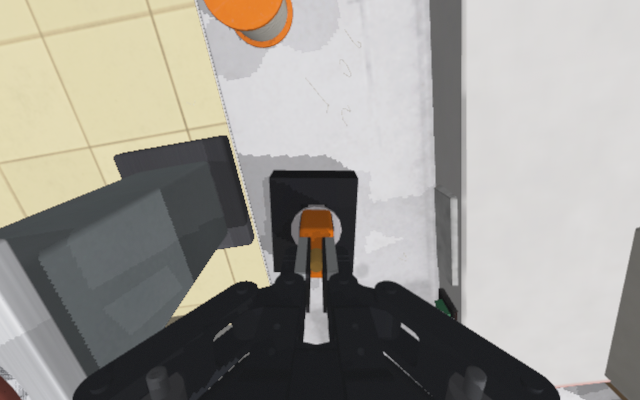

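```bash
python3 - <<'E'
from h import *
f=cv2.imread("pics/w4.png");a=cv2.resize(f[160:330,240:400],None,fx=4.5,fy=4.5,interpolation=cv2.INTER_CUBIC)[:600];cv2.imwrite("pics/z4.png",a)
f=grab_frame("scene");cv2.imwrite("pics/z4s.png",cv2.resize(f[160:260,180:310,::-1],None,fx=5,fy=5))
E
```

```text
(no output)
```

View pics/z4.png

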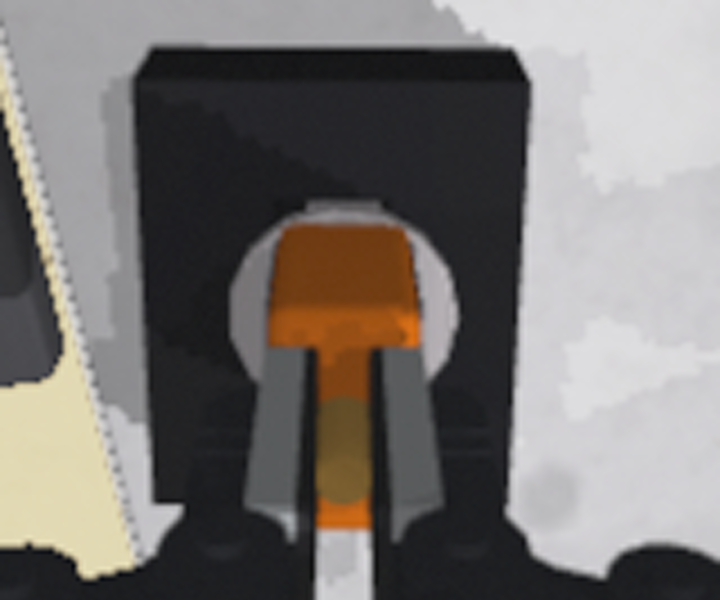

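View pics/z4s.png

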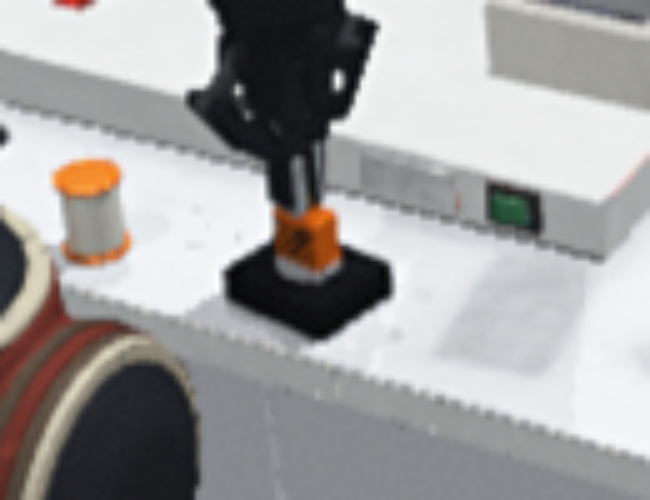

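```bash
python3 - <<'E'
from h import *
s,Rt=tool()
Z=lambda p:((p-[240,160])*4.5).round(0)
X=np.array([.4364,.148,0])
c,sn=np.cos(-.165),np.sin(-.165)
ex=np.array([c,sn,0]);ey=np.array([-sn,c,0])
for dz in(0,.008,.016,-.008):
    print(dz,"stub top",Z(proj("wrist",[X+[0,0,.071+dz]],s)),"grip top corners +y",Z(proj("wrist",[X+.01*ex+.017*ey+[0,0,.059+dz],X-.01*ex+.017*ey+[0,0,.059+dz]],s)).tolist(),"grip bottom",Z(proj("wrist",[X+.01*ex+.017*ey+[0,0,.026+dz]],s)).tolist(),"holder",Z(proj("wrist",[X+.03*ex+.037*ey+[0,0,.022+dz],X-.03*ex+.037*ey+[0,0,.022+dz]],s)).tolist())
p=s["tool_pos"]
print("TCP, tip",Z(proj("wrist",[p,p+Rt[:,2]*.017,p+Rt[:,2]*.017+Rt[:,0]*.011+Rt[:,1]*.005,p+Rt[:,2]*.017-Rt[:,0]*.011],s)))
E
```

```text
t 5.28 pos [0.4383 0.1476 0.0497] x [0.167 0.986 0.001] y [ 0.986 -0.167  0.002] z [ 0.002  0.    -1.   ] F [-1.8  0.1  6.2] T [-0.02  0.22  0.03] g 0.08 j [ 0.16 -0.17  2.13  0.    1.18  0.33]
0 stub top [[323. 460.]] grip top corners +y [[402.0, 290.0], [243.0, 291.0]] grip bottom [[392.0, 198.0]] holder [[526.0, 62.0], [123.0, 63.0]]
0.008 stub top [[322. 499.]] grip top corners +y [[405.0, 318.0], [238.0, 319.0]] grip bottom [[394.0, 217.0]] holder [[534.0, 76.0], [114.0, 78.0]]
0.016 stub top [[321. 541.]] grip top corners +y [[409.0, 350.0], [233.0, 350.0]] grip bottom [[396.0, 238.0]] holder [[543.0, 91.0], [104.0, 93.0]]
-0.008 stub top [[323. 426.]] grip top corners +y [[399.0, 265.0], [248.0, 265.0]] grip bottom [[389.0, 180.0]] holder [[519.0, 49.0], [131.0, 50.0]]
TCP, tip [[339. 375.]
 [339. 320.]
 [373. 253.]
 [339. 385.]]
```

```bash
python3 - <<'E'
from h import *
M=camera_model("wrist")["mount"];K=camera_model("wrist")["camera_matrix"]
def pr(P): p=K@(M[:3,:3].T@(np.array(P)-M[:3,3]));return (p[:2]/p[2]).round(0).tolist()
for g in(.0425,.0255,.01,.0033):
  for t in(.017,.005,-.005,-.015): print(g,t,pr([.011,g,t]),pr([.011,-g,t]),pr([-.011,-g,t]))
f=cv2.imread("pics/w3.png");cv2.imwrite("pics/z3.png",cv2.resize(f[180:320,220:420],None,fx=4,fy=4))
E
```

```text
0.0425 0.017 [379.0, 216.0] [251.0, 216.0] [254.0, 246.0]
0.0425 0.005 [384.0, 224.0] [247.0, 224.0] [250.0, 255.0]
0.0425 -0.005 [387.0, 231.0] [243.0, 231.0] [246.0, 263.0]
0.0425 -0.015 [392.0, 239.0] [239.0, 239.0] [242.0, 273.0]
0.0255 0.017 [354.0, 216.0] [277.0, 216.0] [278.0, 246.0]
0.0255 0.005 [356.0, 224.0] [274.0, 224.0] [276.0, 255.0]
0.0255 -0.005 [359.0, 231.0] [272.0, 231.0] [274.0, 263.0]
0.0255 -0.015 [361.0, 239.0] [269.0, 239.0] [271.0, 273.0]
0.01 0.017 [330.0, 216.0] [300.0, 216.0] [301.0, 246.0]
0.01 0.005 [331.0, 224.0] [299.0, 224.0] [300.0, 255.0]
0.01 -0.005 [332.0, 231.0] [298.0, 231.0] [299.0, 263.0]
0.01 -0.015 [333.0, 239.0] [297.0, 239.0] [298.0, 273.0]
0.0033 0.017 [320.0, 216.0] [310.0, 216.0] [311.0, 246.0]
0.0033 0.005 [321.0, 224.0] [310.0, 224.0] [310.0, 255.0]
0.0033 -0.005 [321.0, 231.0] [310.0, 231.0] [310.0, 263.0]
0.0033 -0.015 [321.0, 239.0] [309.0, 239.0] [310.0, 273.0]
```

View pics/z3.png

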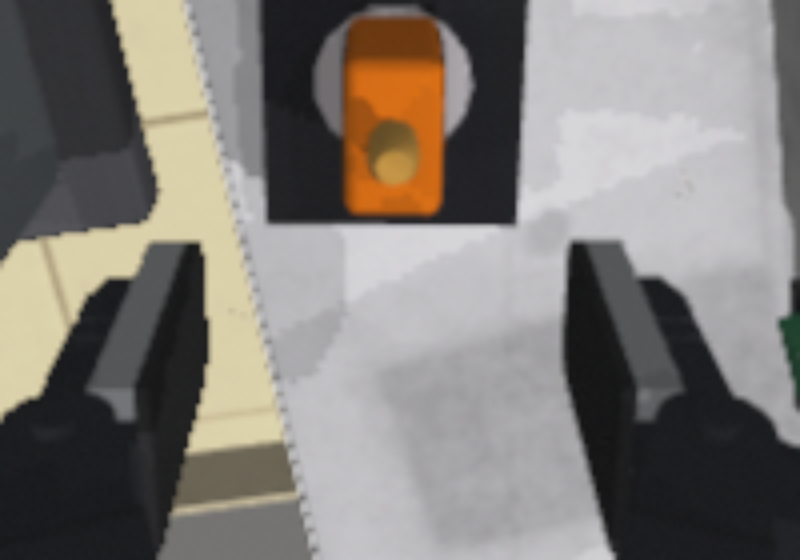

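Picture: the jaws are pinching the brass stub on top of the grip. The visible fingertips stand about 28 mm farther back than the stated 17 mm ahead, which both w3 and this contact support. I open, go down about 29 mm in small steps, and watch the force.

```bash
python3 -m crank '[{"angular":[0,0,0],"delta_pos":[0,0,-0.1],"gripper":0.55},{"angular":[0,0,0],"delta_pos":[0,0,0],"gripper":0.55},{"angular":[0,0,0],"delta_pos":[0,0,0],"gripper":0.55},{"angular":[0,0,0],"delta_pos":[-0.04,0.02,0.3],"gripper":0.55},{"angular":[0,0,0],"delta_pos":[0,0,0.3],"gripper":0.55},{"angular":[0,0,0],"delta_pos":[0,0,0],"gripper":0.55}]'
python3 - <<'E'
from h import *
for i in range(2):
  s,_=tool(); f=grab_frame("wrist")
cv2.imwrite("pics/w5.png",f[100:340,160:480,::-1])
f=grab_frame("scene");cv2.imwrite("pics/z5s.png",cv2.resize(f[160:260,180:310,::-1],None,fx=5,fy=5))
E
```

```text
time: 6.02
tool_pos: [0.4365, 0.1459, 0.0317]
tool_rot: [-0.001, 0.764, 0.645, -0.001]
contact_force: [-0.1, 0.0, 0.8]
gripper_width: 0.549
t 6.03 pos [0.4365 0.1459 0.0317] x [ 0.167  0.986 -0.001] y [ 0.986 -0.167 -0.003] z [-0.003 -0.001 -1.   ] F [-0.1  0.   0.8] T [-0.   -0.01 -0.02] g 0.549 j [ 0.16 -0.14  2.14 -0.    1.15  0.33]
t 6.08 pos [0.437  0.146  0.0324] x [ 0.167  0.986 -0.001] y [ 0.986 -0.167 -0.002] z [-0.002 -0.    -1.   ] F [-0.4  0.4  0.1] T [-0.    0.01 -0.01] g 0.553 j [ 0.16 -0.14  2.14 -0.    1.15  0.33]
```

View pics/w5.png

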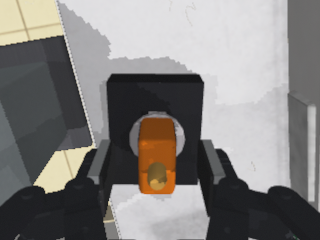

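View pics/z5s.png

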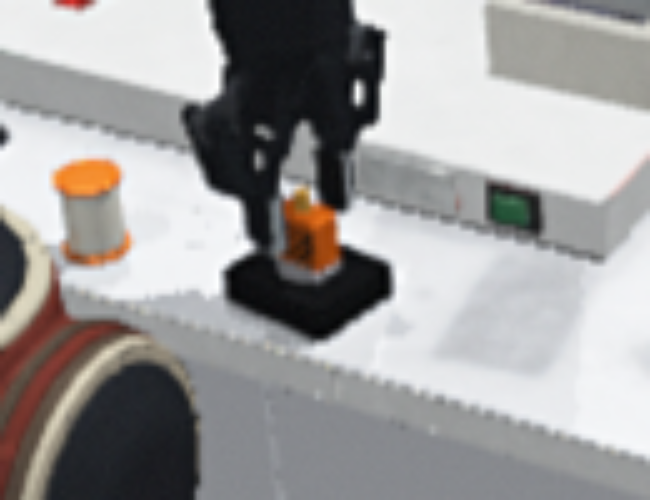

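No contact. The fingers now straddle the orange grip (scene zoom, ~(300,225)). Lowering 11 mm more and closing.

```bash
python3 -m crank '[{"angular":[0,0,0],"delta_pos":[0,0,0.36],"gripper":0.5},{"angular":[0,0,0],"delta_pos":[0,0,0],"gripper":0.35},{"angular":[0,0,0],"delta_pos":[0,0,0],"gripper":0},{"angular":[0,0,0],"delta_pos":[0,0,0],"gripper":0},{"angular":[0,0,0],"delta_pos":[0,0,0],"gripper":0}]'
python3 - <<'E'
from h import *
for i in range(2):
  s,_=tool(); f=grab_frame("wrist")
cv2.imwrite("pics/w6.png",cv2.resize(f[160:330,240:400,::-1],None,fx=3.5,fy=3.5))
f=grab_frame("scene");cv2.imwrite("pics/z6s.png",cv2.resize(f[160:260,180:310,::-1],None,fx=5,fy=5))
E
```

```text
time: 6.8
tool_pos: [0.4376, 0.1461, 0.0224]
tool_rot: [-0.0, 0.764, 0.645, -0.0]
contact_force: [0.1, -0.1, -1.3]
gripper_width: 0.219
t 6.8 pos [0.4376 0.1461 0.0224] x [ 0.167  0.986 -0.   ] y [ 0.986 -0.167 -0.   ] z [-0. -0. -1.] F [ 0.1 -0.1 -1.3] T [ 0.01  0.02 -0.04] g 0.219 j [ 0.16 -0.13  2.14 -0.    1.13  0.33]
t 6.85 pos [0.4376 0.1461 0.0224] x [ 0.167  0.986 -0.   ] y [ 0.986 -0.167 -0.   ] z [-0. -0. -1.] F [ 0.5 -0.1 -1.3] T [ 0.02 -0.02  0.01] g 0.225 j [ 0.16 -0.13  2.14 -0.    1.13  0.33]
```

View pics/w6.png

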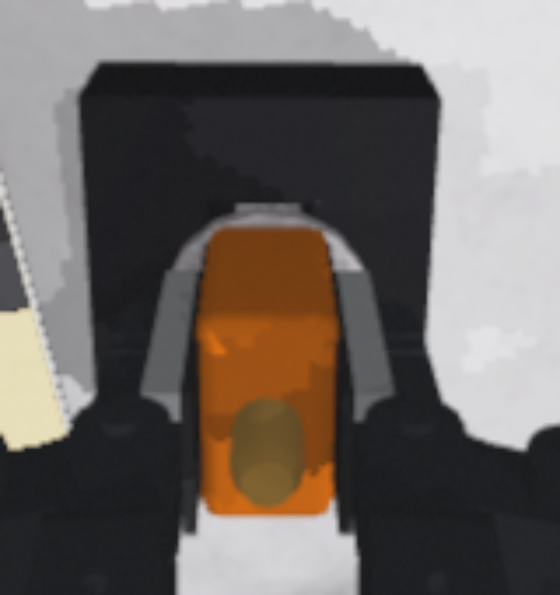

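View pics/z6s.png

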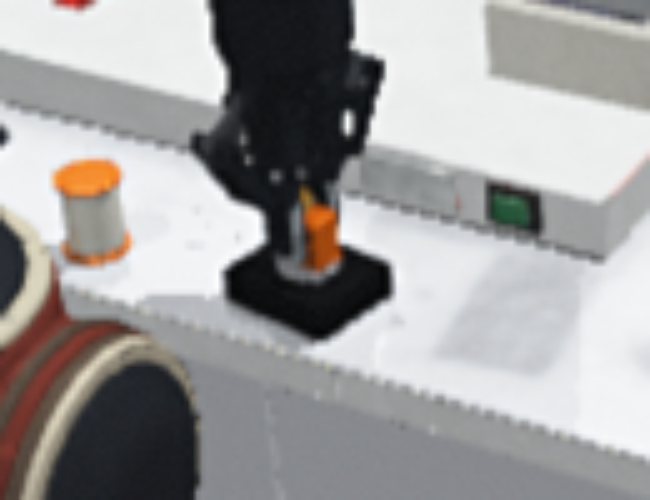

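Grip is right now (0.22 → ~19 mm, pads on the flats). Lifting, and working out the rail pose from the top picture.

```bash
python3 -m crank '[{"angular":[0,0,0],"delta_pos":[0,0,-0.4],"gripper":0},{"angular":[0,0,0],"delta_pos":[0,0,-1],"gripper":0},{"angular":[0,0,0],"delta_pos":[0,0,-1],"gripper":0},{"angular":[0,0,0],"delta_pos":[0,0,-1],"gripper":0},{"angular":[0,0,0],"delta_pos":[0,0,-1],"gripper":0},{"angular":[0,0,0],"delta_pos":[0,0,-1],"gripper":0}]'
python3 - <<'E'
from h import *
tool()
Z=lambda p:(180+p[0]/3.6-.4,160+p[1]/3.6-.4)
# bottom-right? rail top corners
C=[(562,215),(757,165),(725,50),(535,100)]
P=np.array([ray("top",Z(c),.038) for c in C]);print(P.round(3),P.mean(0).round(3))
for i in range(4):
    e=P[(i+1)%4]-P[i];print(np.linalg.norm(e).round(4),np.arctan2(e[1],e[0]).round(3))
print("slot",ray("top",Z((649,138)),.038),"marks",ray("top",Z((640,107)),.038),ray("top",Z((658,168)),.038))
plan([.545,-.18,.18],-.1,12)
E
```

```text
time: 7.7
tool_pos: [0.4378, 0.1461, 0.1865]
tool_rot: [0.0, 0.764, 0.645, 0.001]
contact_force: [0.5, -0.3, -2.2]
gripper_width: 0.22
t 7.7 pos [0.4378 0.1461 0.1865] x [0.167 0.986 0.   ] y [ 0.986 -0.167  0.001] z [ 0.001  0.    -1.   ] F [ 0.5 -0.3 -2.2] T [-0.01 -0.02 -0.04] g 0.22 j [ 0.16 -0.33  2.02 -0.    1.45  0.33]
[[ 0.493 -0.103  0.038]
 [ 0.521 -0.257  0.038]
 [ 0.615 -0.242  0.038]
 [ 0.586 -0.089  0.038]] [ 0.554 -0.173  0.038]
0.157 -1.393
0.096 0.157
0.1557 1.76
0.0944 -2.999
slot [ 0.54865421 -0.17552084  0.038     ] marks [ 0.57415262 -0.1708669   0.038     ] [ 0.52416641 -0.18021209  0.038     ]
[-0.84, 0.45, 0.02] az -0.06
[-0.85, 0.44, 0.02] az -0.06
[-0.85, 0.44, 0.02] az -0.06
[-0.85, 0.43, 0.02] az -0.06
[-0.85, 0.43, 0.02] az -0.06
[-0.86, 0.42, 0.02] az -0.06
[-0.86, 0.42, 0.02] az -0.06
[-0.86, 0.41, 0.02] az -0.06
[-0.86, 0.41, 0.02] az -0.06
[-0.86, 0.4, 0.02] az -0.06
[-0.87, 0.4, 0.02] az -0.06
[-0.87, 0.39, 0.02] az -0.06
```

```bash
python3 -c "
from h import *
plan([.549,-.1755,.18],.172,12)"
```

```text
[-0.83, 0.45, 0.02] az -0.32
[-0.84, 0.43, 0.02] az -0.32
[-0.85, 0.41, 0.02] az -0.32
[-0.86, 0.38, 0.02] az -0.32
[-0.88, 0.36, 0.02] az -0.32
[-0.88, 0.33, 0.02] az -0.32
[-0.89, 0.31, 0.02] az -0.32
[-0.9, 0.28, 0.02] az -0.32
[-0.91, 0.26, 0.02] az -0.32
[-0.92, 0.23, 0.02] az -0.32
[-0.92, 0.2, 0.02] az -0.32
[-0.93, 0.18, 0.02] az -0.32
```

```bash
python3 -m crank '[{"angular":[0,0,-0.32],"delta_pos":[-0.83,0.45,0],"gripper":0},{"angular":[0,0,-0.32],"delta_pos":[-0.84,0.43,0],"gripper":0},{"angular":[0,0,-0.32],"delta_pos":[-0.85,0.41,0],"gripper":0},{"angular":[0,0,-0.32],"delta_pos":[-0.86,0.38,0],"gripper":0},{"angular":[0,0,-0.32],"delta_pos":[-0.88,0.36,0],"gripper":0},{"angular":[0,0,-0.32],"delta_pos":[-0.88,0.33,0],"gripper":0},{"angular":[0,0,-0.32],"delta_pos":[-0.89,0.31,0],"gripper":0},{"angular":[0,0,-0.32],"delta_pos":[-0.9,0.28,0],"gripper":0},{"angular":[0,0,-0.32],"delta_pos":[-0.91,0.26,0],"gripper":0},{"angular":[0,0,-0.32],"delta_pos":[-0.92,0.23,0],"gripper":0},{"angular":[0,0,-0.32],"delta_pos":[-0.92,0.2,0],"gripper":0},{"angular":[0,0,-0.32],"delta_pos":[-0.93,0.18,0],"gripper":0}]'
python3 -m crank '[{"angular":[0,0,0],"delta_pos":[0,0,0],"gripper":0},{"angular":[0,0,0],"delta_pos":[0,0,0],"gripper":0}]'
python3 - <<'E'
from h import *
s,_=tool()
f=grab_frame("wrist");cv2.imwrite("pics/w7.png",f[:,:,::-1])
np.savez("s7.npz",**s)
for t,z in(("rail_top",.038),("rail_lock",.027),("rail",0)):
    for d in landmark_of("wrist",t)[:1]: print(t,d["conf"],np.round(d["pixel"],1),ray("wrist",d["pixel"],z,s).round(4))
tool()
E
```

```text
time: 9.2
tool_pos: [0.5486, -0.1763, 0.1855]
tool_rot: [0.0, 0.645, 0.764, 0.0]
contact_force: [0.9, 0.6, -1.2]
gripper_width: 0.222
time: 9.45
tool_pos: [0.5482, -0.175, 0.1849]
tool_rot: [-0.0, 0.646, 0.764, 0.0]
contact_force: [0.0, -0.7, -1.7]
gripper_width: 0.223
t 9.45 pos [ 0.5482 -0.175   0.1849] x [-0.166  0.986  0.   ] y [0.986 0.166 0.   ] z [ 0.  0. -1.] F [ 0.  -0.7 -1.7] T [0.   0.03 0.04] g 0.223 j [-0.44 -0.04  1.77  0.    1.41 -0.61]
rail_top 0.64 [327.9 179.2] [ 0.562  -0.1726  0.038 ]
rail_lock 0.75 [328.6 178. ] [ 0.5636 -0.174   0.027 ]
rail 0.9 [322.4 170.7] [ 0.5567 -0.1731  0.    ]
t 9.65 pos [ 0.5482 -0.1746  0.1847] x [-0.167  0.986  0.   ] y [0.986 0.167 0.   ] z [ 0.  0. -1.] F [ 0.5  0.7 -1.5] T [ 0.02 -0.01 -0.  ] g 0.22 j [-0.44 -0.04  1.77  0.    1.41 -0.61]
```

View pics/w7.png

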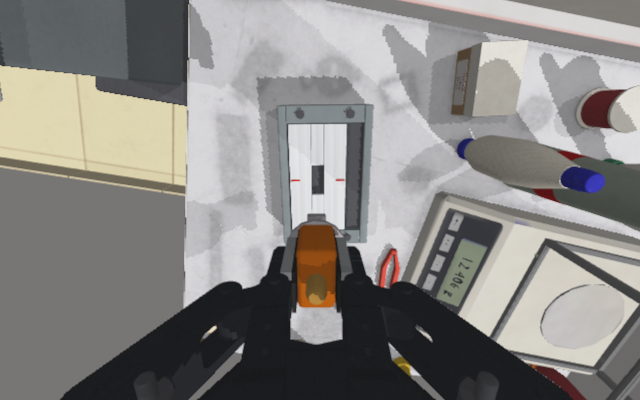

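```bash
python3 - <<'E'
import cv2
f=cv2.imread("pics/w7.png");cv2.imwrite("pics/z7.png",cv2.resize(f[95:250,260:390],None,fx=3.8,fy=3.8,interpolation=cv2.INTER_CUBIC))
cv2.imwrite("pics/z7b.png",cv2.resize(f[150:310,270:365],None,fx=6,fy=6,interpolation=cv2.INTER_CUBIC)[:600])
E
```

```text
(no output)
```

View pics/z7.png

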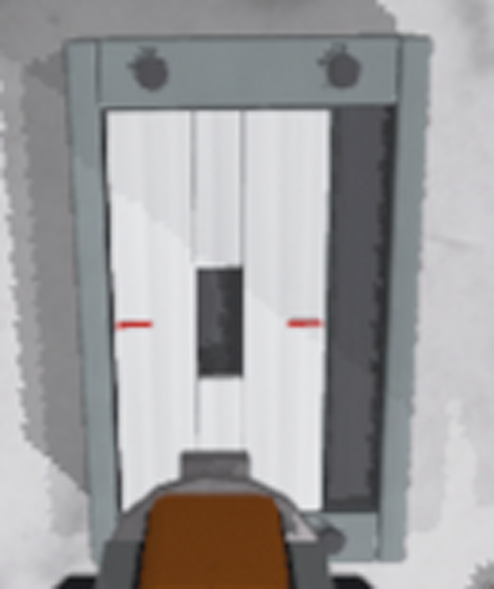

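View pics/z7b.png

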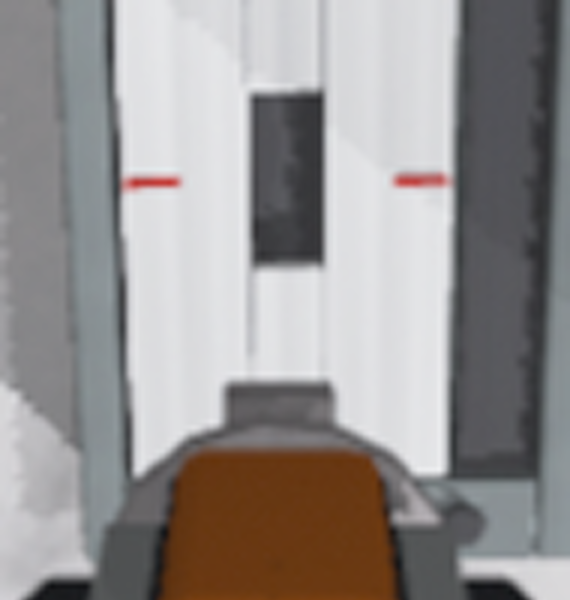

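```bash
cat >> h.py <<'E'
def tray(px,zt):
    """pixel -> tool-frame point at tool z = zt"""
    c=camera_model("wrist");M=c["mount"];d=M[:3,:3]@np.linalg.inv(c["camera_matrix"])@[px[0],px[1],1];o=M[:3,3]
    return o+d*(zt-o[2])/d[2]
E
python3 - <<'E'
from h import *
s=dict(np.load("s7.npz"));h=s["tool_pos"][2]
Z=lambda u,v:(270+u/6-.4,150+v/6-.4)
zt=h-.038
c=[tray(Z(*p),zt) for p in((251,92),(324,92),(324,265),(252,265))]
c=np.array(c);print(c.round(4),c.mean(0).round(4))
m=[tray(Z(*p),zt) for p in((124,184),(180,182),(395,180),(449,180))];print("marks",np.round(m,4))
for zf in (.0159,.012,.02): print("foot end",zf,tray(Z(226,384),zf).round(4),tray(Z(334,383),zf).round(4))
# rail outer corners z=.038 from z7
Y=lambda u,v:(260+u/3.8-.4,95+v/3.8-.4)
o=np.array([tray(Y(*p),zt) for p in((66,38),(433,36),(404,562),(91,562))]);print("outer",o.round(4))
# stub top in w7 (317,289?), grip
E
```

```text
[[ 0.0163 -0.0043  0.1469]
 [ 0.0163  0.0091  0.1469]
 [-0.0172  0.0094  0.1469]
 [-0.0172 -0.0043  0.1469]] [-0.0005  0.0025  0.1469]
marks [[-0.0012 -0.0281  0.1469]
 [-0.0009 -0.0177  0.1469]
 [-0.0005  0.0225  0.1469]
 [-0.0005  0.0326  0.1469]]
foot end 0.0159 [ 0.0131 -0.0051  0.0159] [0.0132 0.0068 0.0159]
foot end 0.012 [ 0.0147 -0.0049  0.012 ] [0.0149 0.0066 0.012 ]
foot end 0.02 [ 0.0114 -0.0052  0.02  ] [0.0115 0.0069 0.02  ]
outer [[ 0.0794 -0.0394  0.1469]
 [ 0.0799  0.0598  0.1469]
 [-0.0795  0.0612  0.1469]
 [-0.0795 -0.0386  0.1469]]
```

Slot centre in the tool frame is (-0.5, +2.5) mm and measures 33.5×13.5 mm as specified. The foot is at about (-1.9, +0.9) mm. Yaw is aligned within 0.4°. Shifting and descending to ~8 mm above the base, then looking again.

```bash
python3 -m crank '[{"angular":[0,0,-0.05],"delta_pos":[0.05,0.05,1],"gripper":0},{"angular":[0,0,0],"delta_pos":[0,0,1],"gripper":0},{"angular":[0,0,0],"delta_pos":[0,0,1],"gripper":0},{"angular":[0,0,0],"delta_pos":[0,0,0.8],"gripper":0},{"angular":[0,0,0],"delta_pos":[0,0,0],"gripper":0},{"angular":[0,0,0],"delta_pos":[0,0,0],"gripper":0}]'
python3 - <<'E'
from h import *
s,_=tool()
f=grab_frame("wrist");cv2.imwrite("pics/w8.png",f[:,:,::-1]);np.savez("s8.npz",**s)
cv2.imwrite("pics/z8.png",cv2.resize(f[150:310,250:380,::-1],None,fx=5,fy=5,interpolation=cv2.INTER_CUBIC)[:600])
E
```

```text
time: 10.4
tool_pos: [0.5503, -0.1737, 0.0718]
tool_rot: [0.001, 0.644, 0.765, 0.0]
contact_force: [-0.5, -0.5, -1.3]
gripper_width: 0.222
t 10.4 pos [ 0.5503 -0.1737  0.0718] x [-0.171  0.985 -0.001] y [0.985 0.171 0.001] z [ 0.002 -0.001 -1.   ] F [-0.5 -0.5 -1.3] T [ 0.01 -0.02  0.03] g 0.222 j [-0.43  0.08  1.85  0.    1.21 -0.61]
```

View pics/z8.png

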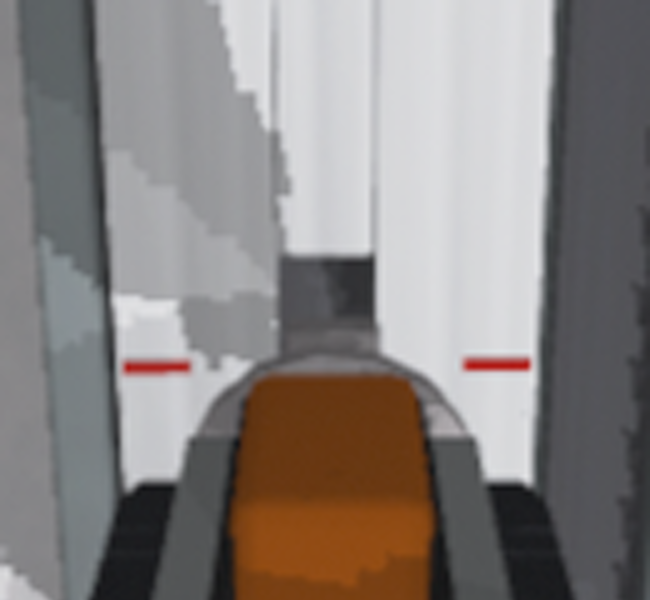

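```bash
python3 - <<'E'
from h import *
f=cv2.imread("pics/w8.png");a=f[195:235,290:340];a=np.clip(a.astype(float)*1.6,0,255).astype(np.uint8);cv2.imwrite("pics/z8b.png",cv2.resize(a,None,fx=14,fy=14,interpolation=cv2.INTER_NEAREST))
s=dict(np.load("s8.npz"));h=s["tool_pos"][2]
Z=lambda u,v:(250+u/5-.4,150+v/5-.4)
zt=h-.038
for z in(zt-.002,zt,zt+.002):
  print("slot far corners",tray(Z(279,256),z).round(4),tray(Z(374,256),z).round(4),"marks",tray(Z(190,367),z).round(4),tray(Z(464,364),z).round(4))
E
```

```text
slot far corners [ 0.0163 -0.0068  0.0318] [0.0163 0.0066 0.0318] marks [-0.0009 -0.02    0.0318] [-0.0005  0.0199  0.0318]
slot far corners [ 0.0155 -0.0069  0.0338] [0.0155 0.0067 0.0338] marks [-0.0018 -0.0202  0.0338] [-0.0014  0.0201  0.0338]
slot far corners [ 0.0148 -0.007   0.0358] [0.0148 0.0067 0.0358] marks [-0.0028 -0.0204  0.0358] [-0.0023  0.0203  0.0358]
```

View pics/z8b.png

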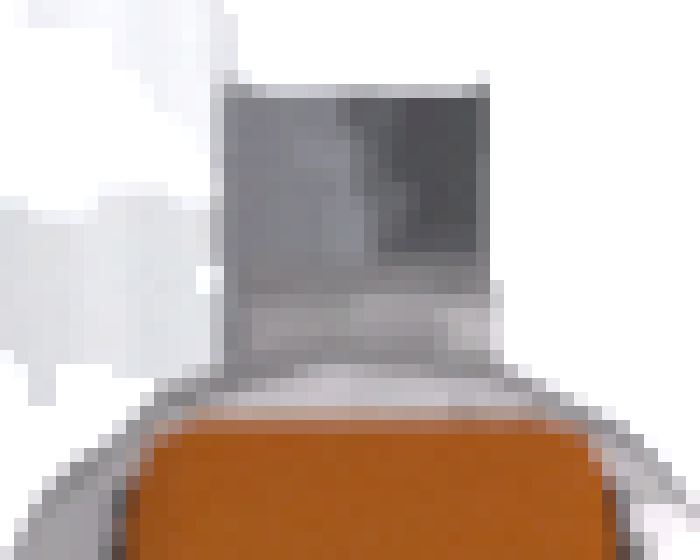

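```bash
python3 - <<'E'
from h import *
for z in(.014,.0159,.018): print("foot",tray((306.5,212.5),z).round(4),tray((325,212.5),z).round(4))
print("slot",tray((305.6,200.9),.0338).round(4),tray((324.5,200.9),.0338).round(4))
E
```

```text
foot [ 0.0147 -0.0055  0.014 ] [0.0147 0.0065 0.014 ]
foot [ 0.0139 -0.0056  0.0159] [0.0139 0.0066 0.0159]
foot [ 0.013  -0.0056  0.018 ] [0.013  0.0066 0.018 ]
slot [ 0.0155 -0.0068  0.0338] [0.0154 0.0068 0.0338]
```

```bash
python3 -m crank '[{"angular":[0,0,0],"delta_pos":[-0.01,-0.017,0.25],"gripper":0},{"angular":[0,0,0],"delta_pos":[0,0,0.25],"gripper":0},{"angular":[0,0,0],"delta_pos":[0,0,0.05],"gripper":0},{"angular":[0,0,0],"delta_pos":[0,0,0.05],"gripper":0}]'
python3 -m crank '[{"angular":[0,0,0],"delta_pos":[0,0,0.05],"gripper":0},{"angular":[0,0,0],"delta_pos":[0,0,0.05],"gripper":0}]'
python3 -c "
from h import *
tool();f=grab_frame('wrist');cv2.imwrite('pics/z9.png',cv2.resize(f[150:310,250:380,::-1],None,fx=5,fy=5,interpolation=cv2.INTER_CUBIC)[:600]);tool()"
```

```text
time: 10.95
tool_pos: [0.549, -0.174, 0.0523]
tool_rot: [-0.0, 0.644, 0.765, -0.0]
contact_force: [0.1, 0.0, -1.5]
gripper_width: 0.222
time: 11.2
tool_pos: [0.5491, -0.1741, 0.0495]
tool_rot: [0.0, 0.644, 0.765, 0.0]
contact_force: [0.4, -0.9, -1.3]
gripper_width: 0.224
t 11.2 pos [ 0.5491 -0.1741  0.0495] x [-0.171  0.985 -0.   ] y [0.985 0.171 0.   ] z [ 0. -0. -1.] F [ 0.4 -0.9 -1.3] T [-0.03  0.   -0.  ] g 0.224 j [-0.44  0.11  1.86 -0.    1.18 -0.61]
t 11.25 pos [ 0.549  -0.174   0.0493] x [-0.171  0.985  0.   ] y [ 0.985  0.171 -0.   ] z [-0.  0. -1.] F [-0.   0.3 -2.2] T [-0.03 -0.01 -0.04] g 0.226 j [-0.44  0.11  1.86 -0.    1.18 -0.61]
```

View pics/z9.png

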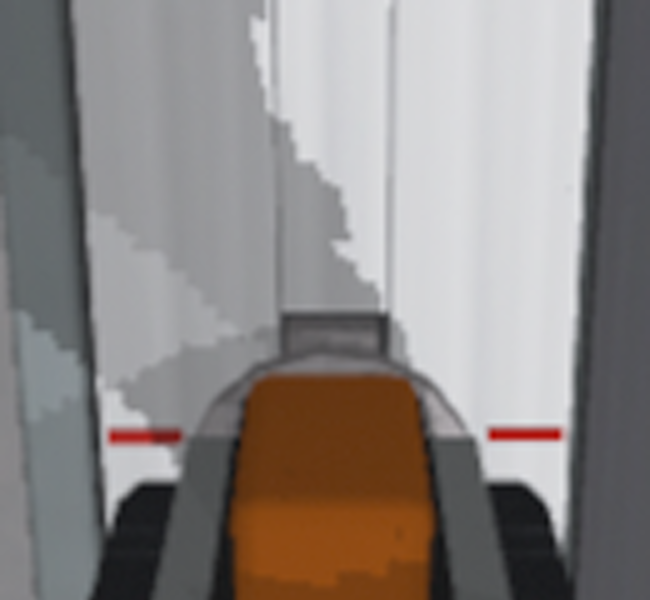

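The foot is entering the slot without force (dark gap on all sides of the foot at (286-385, 315)). Continuing down.

```bash
python3 -m crank '[{"angular":[0,0,0],"delta_pos":[0,0,0.06],"gripper":0},{"angular":[0,0,0],"delta_pos":[0,0,0.06],"gripper":0},{"angular":[0,0,0],"delta_pos":[0,0,0.06],"gripper":0},{"angular":[0,0,0],"delta_pos":[0,0,0],"gripper":0}]'
python3 -m crank '[{"angular":[0,0,0],"delta_pos":[0,0,0.05],"gripper":0},{"angular":[0,0,0],"delta_pos":[0,0,0.05],"gripper":0},{"angular":[0,0,0],"delta_pos":[0,0,0],"gripper":0}]'
python3 -c "
from h import *
tool()"
```

```text
time: 11.75
tool_pos: [0.549, -0.174, 0.0439]
tool_rot: [-0.0, 0.644, 0.765, -0.0]
contact_force: [0.2, 0.4, -1.6]
gripper_width: 0.22
time: 12.12
tool_pos: [0.5493, -0.1741, 0.0417]
tool_rot: [0.0, 0.644, 0.765, -0.0]
contact_force: [-2.7, 0.5, 4.6]
gripper_width: 0.223
t 12.12 pos [ 0.5493 -0.1741  0.0417] x [-0.171  0.985 -0.   ] y [0.985 0.171 0.   ] z [ 0. -0. -1.] F [-2.7  0.5  4.6] T [ 0.18  0.41 -0.04] g 0.223 j [-0.44  0.12  1.86 -0.    1.16 -0.61]
```

```bash
python3 -m crank '[{"angular":[0,0,0],"delta_pos":[0,0,0.05],"gripper":0},{"angular":[0,0,0],"delta_pos":[0,0,0.05],"gripper":0},{"angular":[0,0,0],"delta_pos":[0,0,0],"gripper":0}]'
python3 -c "
from h import *
tool()"
```

```text
time: 12.5
tool_pos: [0.5494, -0.1741, 0.0389]
tool_rot: [0.0, 0.644, 0.765, 0.0]
contact_force: [-2.9, 0.7, 5.7]
gripper_width: 0.222
t 12.5 pos [ 0.5494 -0.1741  0.0389] x [-0.171  0.985 -0.   ] y [0.985 0.171 0.   ] z [ 0. -0. -1.] F [-2.9  0.7  5.7] T [ 0.3   0.61 -0.01] g 0.222 j [-0.44  0.12  1.86 -0.    1.16 -0.61]
```

```bash
python3 -m crank '[{"angular":[0,0,0],"delta_pos":[0,0,0.03],"gripper":0},{"angular":[0,0,0],"delta_pos":[0,0,0],"gripper":0}]'
python3 -c "
from h import *
tool();f=grab_frame('wrist');cv2.imwrite('pics/z10.png',cv2.resize(f[150:310,250:380,::-1],None,fx=5,fy=5,interpolation=cv2.INTER_CUBIC)[:600]);tool()"
```

```text
time: 12.75
tool_pos: [0.5494, -0.1741, 0.0382]
tool_rot: [0.0, 0.644, 0.765, 0.0]
contact_force: [-3.4, 1.8, 7.7]
gripper_width: 0.227
t 12.75 pos [ 0.5494 -0.1741  0.0382] x [-0.171  0.985 -0.   ] y [0.985 0.171 0.   ] z [ 0. -0. -1.] F [-3.4  1.8  7.7] T [ 0.25  0.7  -0.03] g 0.227 j [-0.44  0.12  1.86 -0.    1.16 -0.61]
t 12.8 pos [ 0.5494 -0.1741  0.0382] x [-0.171  0.985 -0.   ] y [0.985 0.171 0.   ] z [ 0. -0. -1.] F [-3.6  1.8  7.4] T [0.25 0.65 0.03] g 0.221 j [-0.44  0.12  1.86 -0.    1.16 -0.61]
```

View pics/z10.png

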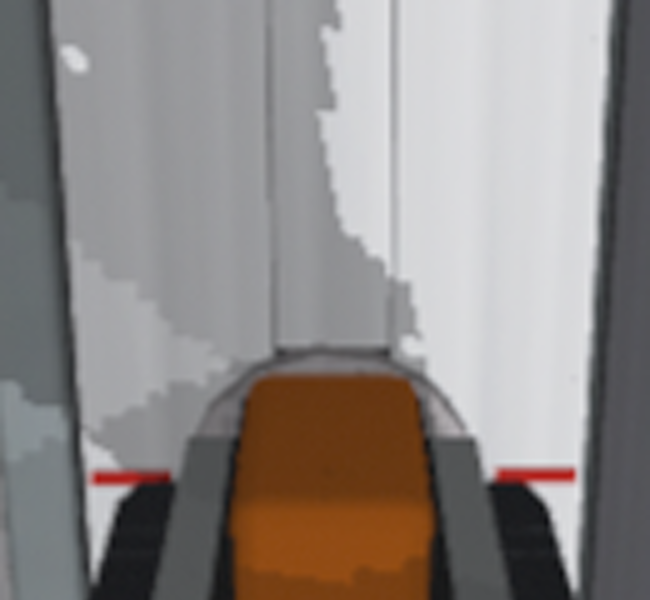

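Collar just at the strip, ~9 N of press, and the post hasn't slid in the jaws. Turning clockwise in chunks, watching torque.

```bash
python3 -m crank '[{"angular":[0,0,0.5],"delta_pos":[0,-0.01,0],"gripper":0},{"angular":[0,0,0.5],"delta_pos":[0,0,0],"gripper":0},{"angular":[0,0,1],"delta_pos":[0.002,0.003,0],"gripper":0}]'
python3 -c "
from h import *
tool()"
```

```text
time: 13.18
tool_pos: [0.5505, -0.1747, 0.0389]
tool_rot: [0.002, 0.709, 0.705, 0.001]
contact_force: [-1.0, -0.2, 6.8]
gripper_width: 0.223
t 13.18 pos [ 0.5505 -0.1747  0.0389] x [ 0.006  1.    -0.002] y [ 1.    -0.006  0.004] z [ 0.004 -0.002 -1.   ] F [-1.  -0.2  6.8] T [0.01 0.12 0.07] g 0.223 j [-0.44  0.12  1.86  0.    1.15 -0.43]
```

```bash
python3 -m crank '[{"angular":[0,0,1],"delta_pos":[0.002,0.003,0],"gripper":0},{"angular":[0,0,1],"delta_pos":[0.002,0.003,0],"gripper":0},{"angular":[0,0,1],"delta_pos":[0.002,0.003,0],"gripper":0},{"angular":[0,0,1],"delta_pos":[0.002,0.003,0],"gripper":0}]'
python3 -c "
from h import *
tool()"
python3 -m crank '[{"angular":[0,0,1],"delta_pos":[0.002,0.003,0],"gripper":0},{"angular":[0,0,1],"delta_pos":[0.002,0.003,0],"gripper":0},{"angular":[0,0,1],"delta_pos":[0.002,0.003,0],"gripper":0},{"angular":[0,0,1],"delta_pos":[0.002,0.003,0],"gripper":0},{"angular":[0,0,0],"delta_pos":[0,0,0],"gripper":0}]'
python3 -c "
from h import *
tool();f=grab_frame('wrist');cv2.imwrite('pics/z11.png',cv2.resize(f[150:310,250:380,::-1],None,fx=5,fy=5,interpolation=cv2.INTER_CUBIC)[:600])"
```

```text
time: 13.68
tool_pos: [0.5512, -0.1748, 0.0391]
tool_rot: [0.002, 0.821, 0.571, 0.001]
contact_force: [0.6, 0.1, 6.1]
gripper_width: 0.217
t 13.68 pos [ 0.5512 -0.1748  0.0391] x [ 0.347  0.938 -0.001] y [ 0.938 -0.347  0.005] z [ 0.005 -0.002 -1.   ] F [0.6 0.1 6.1] T [-0.06  0.05  0.01] g 0.217 j [-0.44  0.12  1.86 -0.    1.15 -0.08]
time: 14.3
tool_pos: [0.5517, -0.1748, 0.0391]
tool_rot: [0.002, 0.907, 0.421, 0.002]
contact_force: [0.4, 0.5, 6.2]
gripper_width: 0.218
t 14.3 pos [ 0.5517 -0.1748  0.0391] x [0.646 0.764 0.001] y [ 0.764 -0.646  0.005] z [ 0.005 -0.002 -1.   ] F [0.4 0.5 6.2] T [-0.04  0.04 -0.  ] g 0.218 j [-0.44  0.12  1.86 -0.    1.15  0.27]
```

View pics/z11.png

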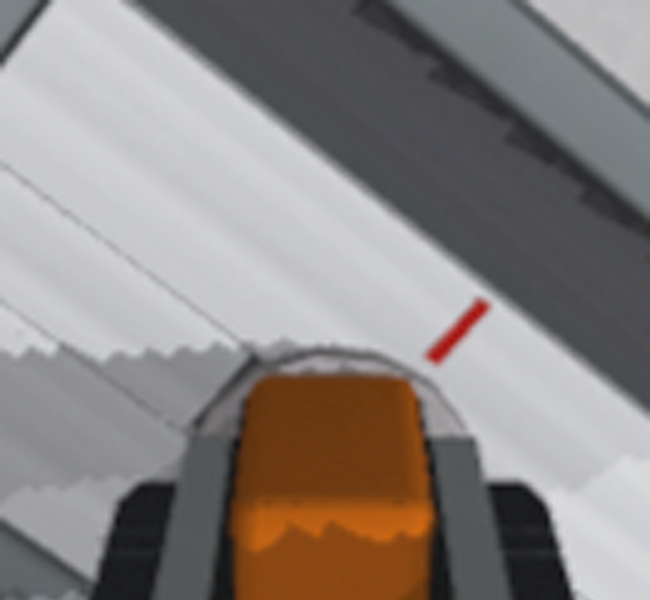

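```bash
python3 -m crank '[{"angular":[0,0,1],"delta_pos":[0.002,0.003,0],"gripper":0},{"angular":[0,0,1],"delta_pos":[0.002,0.003,0],"gripper":0},{"angular":[0,0,1],"delta_pos":[0.002,0.003,0],"gripper":0},{"angular":[0,0,1],"delta_pos":[0.002,0.003,0],"gripper":0},{"angular":[0,0,1],"delta_pos":[0.002,0.003,0],"gripper":0},{"angular":[0,0,0.5],"delta_pos":[0.001,0.002,0],"gripper":0}]'
python3 -c "
from h import *
tool()"
python3 -m crank '[{"angular":[0,0,0.5],"delta_pos":[0.001,0.002,0],"gripper":0},{"angular":[0,0,0.5],"delta_pos":[0.001,0.002,0],"gripper":0},{"angular":[0,0,0.5],"delta_pos":[0.001,0.002,0],"gripper":0}]'
python3 -c "
from h import *
tool()"
```

```text
time: 15.1
tool_pos: [0.5523, -0.1751, 0.0391]
tool_rot: [0.002, 0.981, 0.193, 0.002]
contact_force: [-0.2, -0.5, 6.4]
gripper_width: 0.222
t 15.1 pos [ 0.5523 -0.1751  0.0391] x [0.926 0.378 0.003] y [ 0.378 -0.926  0.004] z [ 0.005 -0.002 -1.   ] F [-0.2 -0.5  6.4] T [-0.05  0.05  0.09] g 0.222 j [-0.44  0.12  1.86 -0.    1.15  0.75]
time: 15.48
tool_pos: [0.5524, -0.1752, 0.0391]
tool_rot: [0.002, 0.992, 0.128, 0.002]
contact_force: [-0.5, -0.3, 7.7]
gripper_width: 0.22
t 15.47 pos [ 0.5524 -0.1752  0.0391] x [0.967 0.255 0.004] y [ 0.255 -0.967  0.004] z [ 0.005 -0.003 -1.   ] F [-0.5 -0.3  7.7] T [-0.11  0.09 -0.03] g 0.22 j [-0.44  0.12  1.86 -0.    1.15  0.88]
```

```bash
python3 -m crank '[{"angular":[0,0,0.5],"delta_pos":[0.001,0.002,0],"gripper":0},{"angular":[0,0,0.5],"delta_pos":[0.001,0.002,0],"gripper":0}]'
python3 -c "
from h import *
tool()"
python3 -m crank '[{"angular":[0,0,0.4],"delta_pos":[0.001,0.001,0],"gripper":0},{"angular":[0,0,0],"delta_pos":[0,0,0],"gripper":0}]'
python3 -c "
from h import *
tool();f=grab_frame('wrist');cv2.imwrite('pics/z12.png',cv2.resize(f[150:310,250:380,::-1],None,fx=5,fy=5,interpolation=cv2.INTER_CUBIC)[:600])"
```

```text
time: 15.72
tool_pos: [0.5525, -0.1753, 0.0391]
tool_rot: [0.001, 0.996, 0.085, 0.002]
contact_force: [-0.0, -0.1, 5.6]
gripper_width: 0.222
t 15.72 pos [ 0.5525 -0.1753  0.0391] x [0.986 0.169 0.004] y [ 0.169 -0.986  0.003] z [ 0.005 -0.003 -1.   ] F [-0.  -0.1  5.6] T [-0.1   0.08  0.05] g 0.222 j [-0.44  0.13  1.86 -0.    1.15  0.97]
time: 15.98
tool_pos: [0.5525, -0.1753, 0.0391]
tool_rot: [0.001, 0.998, 0.068, 0.002]
contact_force: [-0.1, -0.3, 6.5]
gripper_width: 0.224
t 15.97 pos [ 0.5525 -0.1753  0.0391] x [0.991 0.136 0.004] y [ 0.136 -0.991  0.003] z [ 0.005 -0.002 -1.   ] F [-0.1 -0.3  6.5] T [-0.1   0.01 -0.  ] g 0.224 j [-0.44  0.13  1.86 -0.    1.15  1.  ]
```

View pics/z12.png

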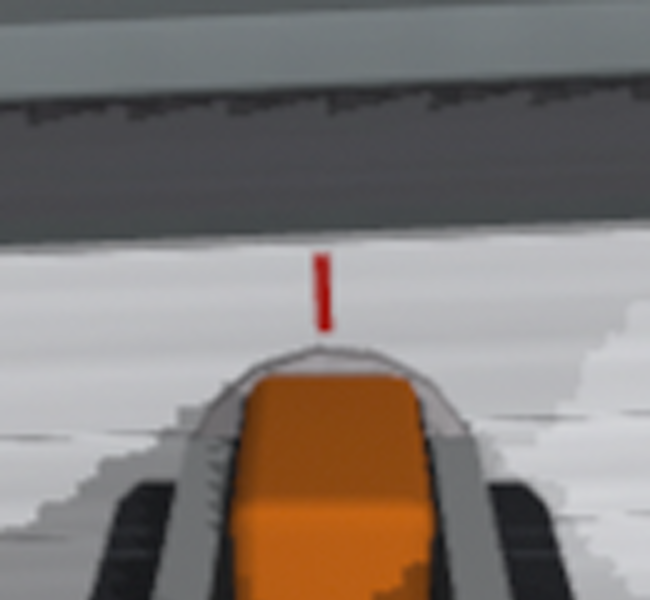

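```bash
python3 -m crank '[{"angular":[0,0,0.4],"delta_pos":[0.001,0.001,0],"gripper":0},{"angular":[0,0,0],"delta_pos":[0,0,0],"gripper":0}]'
python3 -c "
from h import *
tool()"
python3 -m crank '[{"angular":[0,0,0.3],"delta_pos":[0.001,0.001,0],"gripper":0},{"angular":[0,0,0],"delta_pos":[0,0,0],"gripper":0}]'
python3 -c "
from h import *
for i in range(3): tool();grab_frame('wrist')"
```

```text
time: 16.27
tool_pos: [0.5526, -0.1753, 0.0391]
tool_rot: [0.001, 0.999, 0.051, 0.002]
contact_force: [0.6, 0.2, 7.5]
gripper_width: 0.223
t 16.27 pos [ 0.5526 -0.1753  0.0391] x [0.995 0.102 0.004] y [ 0.102 -0.995  0.003] z [ 0.005 -0.002 -1.   ] F [0.6 0.2 7.5] T [-0.08  0.12  0.04] g 0.223 j [-0.44  0.13  1.86 -0.    1.15  1.03]
time: 16.52
tool_pos: [0.5526, -0.1753, 0.0391]
tool_rot: [0.001, 0.999, 0.038, 0.002]
contact_force: [-0.8, -0.1, 6.1]
gripper_width: 0.223
t 16.52 pos [ 0.5526 -0.1753  0.0391] x [0.997 0.076 0.004] y [ 0.076 -0.997  0.003] z [ 0.004 -0.003 -1.   ] F [-0.8 -0.1  6.1] T [-0.08  0.04  0.28] g 0.223 j [-0.44  0.13  1.86 -0.    1.15  1.06]
t 16.57 pos [ 0.5526 -0.1753  0.0391] x [0.997 0.076 0.004] y [ 0.076 -0.997  0.003] z [ 0.005 -0.003 -1.   ] F [ 0.7 -1.3  6.5] T [-0.05  0.08  0.27] g 0.217 j [-0.44  0.13  1.86 -0.    1.15  1.06]
t 16.62 pos [ 0.5526 -0.1753  0.0391] x [0.997 0.076 0.004] y [ 0.076 -0.997  0.003] z [ 0.004 -0.003 -1.   ] F [-0.2 -1.1  7.6] T [-0.07  0.07  0.36] g 0.222 j [-0.44  0.13  1.86 -0.    1.15  1.06]
```

Stop felt at 95° (0.3 N·m). Backing off 2° and letting up slowly.

```bash
python3 -m crank '[{"angular":[0,0,-0.4],"delta_pos":[0,0,-0.02],"gripper":0},{"angular":[0,0,0],"delta_pos":[0,0,-0.03],"gripper":0},{"angular":[0,0,0],"delta_pos":[0,0,-0.03],"gripper":0},{"angular":[0,0,0],"delta_pos":[0,0,0],"gripper":0}]'
python3 -c "
from h import *
tool()"
python3 -m crank '[{"angular":[0,0,0],"delta_pos":[0,0,-0.03],"gripper":0},{"angular":[0,0,0],"delta_pos":[0,0,-0.03],"gripper":0},{"angular":[0,0,0],"delta_pos":[0,0,0],"gripper":0}]'
python3 -c "
from h import *
tool()"
```

```text
time: 17.18
tool_pos: [0.5524, -0.1752, 0.041]
tool_rot: [0.001, 0.998, 0.055, 0.002]
contact_force: [1.9, -1.2, 4.4]
gripper_width: 0.224
t 17.18 pos [ 0.5524 -0.1752  0.041 ] x [0.994 0.11  0.004] y [ 0.11  -0.994  0.003] z [ 0.004 -0.002 -1.   ] F [ 1.9 -1.2  4.4] T [-0.24 -0.33  0.05] g 0.224 j [-0.44  0.12  1.86 -0.    1.16  1.02]
time: 17.55
tool_pos: [0.5518, -0.1751, 0.0421]
tool_rot: [0.001, 0.998, 0.055, 0.001]
contact_force: [4.4, -3.3, 4.4]
gripper_width: 0.221
t 17.55 pos [ 0.5518 -0.1751  0.0421] x [0.994 0.11  0.003] y [ 0.11  -0.994  0.002] z [ 0.003 -0.002 -1.   ] F [ 4.4 -3.3  4.4] T [-0.64 -0.79  0.07] g 0.221 j [-0.44  0.12  1.86 -0.    1.16  1.02]
```

```bash
python3 -m crank '[{"angular":[0,0,0],"delta_pos":[0.015,0.012,-0.02],"gripper":0},{"angular":[0,0,0],"delta_pos":[0,0,0],"gripper":0}]'
python3 -c "
from h import *
tool()"
```

```text
time: 17.8
tool_pos: [0.5517, -0.1751, 0.0423]
tool_rot: [0.001, 0.998, 0.055, 0.001]
contact_force: [4.2, -3.1, 3.3]
gripper_width: 0.222
t 17.8 pos [ 0.5517 -0.1751  0.0423] x [0.994 0.11  0.002] y [ 0.11  -0.994  0.001] z [ 0.002 -0.001 -1.   ] F [ 4.2 -3.1  3.3] T [-0.63 -0.83 -0.02] g 0.222 j [-0.44  0.12  1.86 -0.    1.16  1.02]
```

```bash
python3 -m crank '[{"angular":[0,0,0],"delta_pos":[0,0,0],"gripper":0.3},{"angular":[0,0,0],"delta_pos":[0,0,0],"gripper":0.45},{"angular":[0,0,0],"delta_pos":[0,0,0],"gripper":0.5},{"angular":[0,0,0],"delta_pos":[0,0,0],"gripper":0.5}]'
python3 -c "
from h import *
tool();f=grab_frame('wrist');cv2.imwrite('pics/z13.png',cv2.resize(f[150:310,250:380,::-1],None,fx=5,fy=5,interpolation=cv2.INTER_CUBIC)[:600])"
```

```text
time: 18.3
tool_pos: [0.5505, -0.1742, 0.0414]
tool_rot: [-0.0, 0.998, 0.055, -0.001]
contact_force: [-1.1, 0.4, -0.2]
gripper_width: 0.498
t 18.3 pos [ 0.5505 -0.1742  0.0414] x [ 0.994  0.11  -0.001] y [ 0.11  -0.994 -0.001] z [-0.001  0.001 -1.   ] F [-1.1  0.4 -0.2] T [-0.    0.02  0.  ] g 0.498 j [-0.44  0.12  1.86  0.    1.16  1.02]
```

View pics/z13.png

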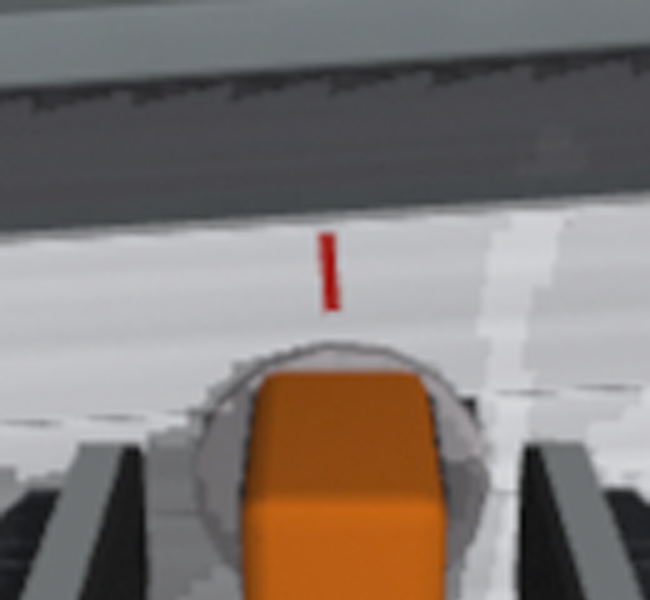

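```bash
python3 -m crank '[{"angular":[0,0,0],"delta_pos":[0,0.05,-0.5],"gripper":0.6},{"angular":[0,0,0],"delta_pos":[0,0,-1],"gripper":0.6},{"angular":[0,0,0],"delta_pos":[0,0,-1],"gripper":0.6},{"angular":[0,0,0],"delta_pos":[0,0,-1],"gripper":0.6},{"angular":[0,0,0],"delta_pos":[-0.5,0,-1],"gripper":0.6},{"angular":[0,0,0],"delta_pos":[-1,0,-1],"gripper":0.6},{"angular":[0,0,0],"delta_pos":[0,0,0],"gripper":0.6},{"angular":[0,0,0],"delta_pos":[0,0,0],"gripper":0.6}]'
python3 - <<'E'
from h import *
s,_=tool();f=grab_frame('wrist');cv2.imwrite('pics/w14.png',f[:,:,::-1]);np.savez("s14.npz",**s)
for t,z in(("post_centre",.063),("rail_top",.038),("rail",0)):
    for d in landmark_of("wrist",t)[:1]: print(t,d["conf"],np.round(d["pixel"],1),ray("wrist",d["pixel"],z,s).round(4))
f=grab_frame('scene');cv2.imwrite('pics/s14.png',cv2.resize(f[160:300,300:500,::-1],None,fx=4,fy=4))
f=grab_frame('top');cv2.imwrite('pics/t14.png',f[:,:,::-1])
E
```

```text
time: 19.35
tool_pos: [0.5066, -0.181, 0.2073]
tool_rot: [0.0, 0.998, 0.055, 0.0]
contact_force: [0.3, -0.7, -0.8]
gripper_width: 0.598
t 19.35 pos [ 0.5066 -0.181   0.2073] x [0.994 0.11  0.001] y [ 0.11  -0.994  0.   ] z [ 0.001 -0.    -1.   ] F [ 0.3 -0.7 -0.8] T [ 0.04 -0.02  0.  ] g 0.598 j [-0.48 -0.15  1.83  0.    1.46  0.98]
post_centre 0.74 [313.6 140.4] [ 0.5496 -0.1733  0.063 ]
rail_top 0.77 [316.7 127. ] [ 0.5616 -0.1753  0.038 ]
rail 0.73 [314.9 126.2] [ 0.559  -0.1735  0.    ]
```

View pics/w14.png

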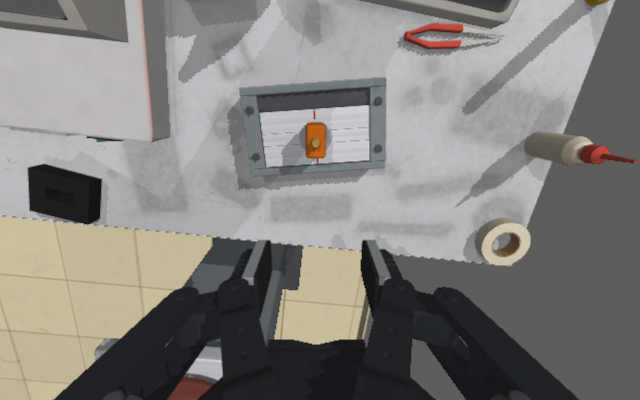

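View pics/s14.png

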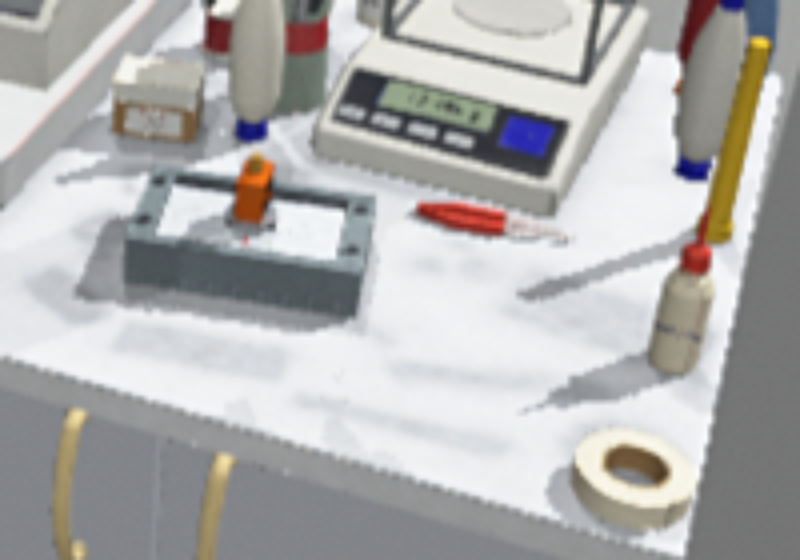

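View pics/t14.png

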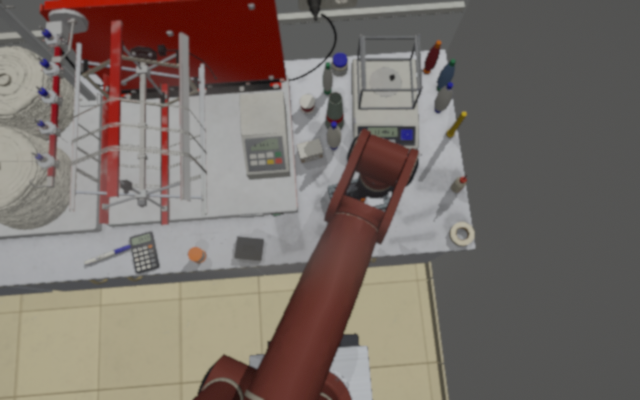

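Post stands upright in the slot, turned across it (wrist ~(316,140)). Bystanders unmoved. A quick numeric check of tilt, height and yaw.

```bash
python3 - <<'E'
from h import *
f=cv2.imread("pics/w14.png");cv2.imwrite("pics/z14.png",cv2.resize(f[100:180,275:360],None,fx=7,fy=7,interpolation=cv2.INTER_CUBIC))
s=dict(np.load("s14.npz"))
a=cv2.resize(f[100:180,275:360],None,fx=7,fy=7,interpolation=cv2.INTER_CUBIC)
# overlay model: rail yaw .172, post at X, height foot zf
for zf,col in((.027,(255,0,0)),):
  th=.172+0; X=np.array([.5495,-.1745,0]);py=np.array([np.cos(.172-.07),np.sin(.172-.07),0]);px=np.array([-py[1],py[0],0])
  for z in(.0525,.0195):
    P=np.array([X+i*.01*px+j*.017*py+[0,0,zf+z] for i,j in((1,1),(1,-1),(-1,-1),(-1,1))])
    q=((proj("wrist",P,s)-[275,100]+.5)*7).astype(int);cv2.polylines(a,[q],True,col,1)
  q=((proj("wrist",[X+[0,0,zf+.0645]],s)-[275,100]+.5)*7).astype(int);cv2.circle(a,tuple(int(v) for v in q[0]),4,(0,255,0),2)
cv2.imwrite("pics/z14.png",a)
E
```

```text
(no output)
```

View pics/z14.png

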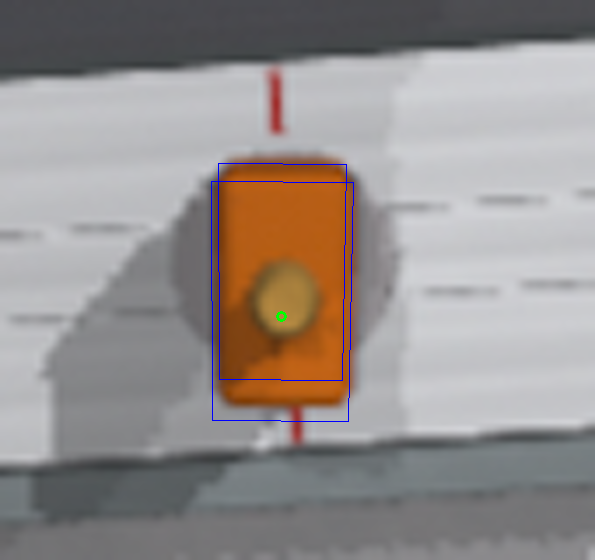

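```bash
python3 -c "
from h import *
tool();print(job_done());tool()"
```

```text
t 19.65 pos [ 0.5064 -0.1807  0.2059] x [ 0.994  0.11  -0.002] y [ 0.11  -0.994 -0.001] z [-0.002  0.001 -1.   ] F [-0.4 -0.   0.3] T [-0.02  0.02 -0.03] g 0.599 j [-0.48 -0.15  1.83  0.    1.46  0.98]
the job is handed in; nothing more can be done
None
the job is handed in; nothing more can be done
```

The post is standing locked in the creel base's slot, as far as my checks can tell. I handed the job in at about 19.7 s of the 72 s.

**What I did:** I lifted the post out of its block and found the slot by camera. It sat about 8 mm to the −x side of the base's middle. The foot went through without touching. I pressed it to the stop with about 9 N and turned it clockwise until the stop was felt at about 95° (0.3 N·m). Then I backed off 2°, let it rise, released it and moved clear.

**Last checks:**
- **Pose:** the post is upright and lies across the slot, about 4° off the base's x axis.
- **Height:** I did not measure the final height directly with a camera. The gripper height before release puts the post's centre at about 62.5 mm (allowed 60.8 to 65.5).
- **Surroundings:** tape roll, oil bottle and spool look unmoved, and the gripper touches nothing.
- **Forces:** the highest wrist force I read on the base was about 9 N.

**What did not agree:**
- **First grasp:** it closed on the brass stub because the fingertips stood about 28 mm farther back than the description says. I opened, went lower and gripped again on the flats.
- **Side force while letting up:** I read about 5 N sideways, which went away when I released the post.
- **Camera overlay:** in the final overlay the post sat about 1 to 2 mm from where I predicted it, within the 2 mm calibration.

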